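# Lay the supper tray: get the tall tiffin from the back of the crowded hook

## Task

Lay the supper tray: the tall tiffin hangs at the back of the crowded hook, so first hang every small tiffin that is in front of it on the spare hook, then take down the tall tiffin and stand it upright in the tray, keeping it level all the way because there is food in it. Then hang the small tiffins back on the hook they came from, and stand every steel mug that has a handle upright in the tray too. Do not disturb the red tiffin, tumbler, jar, saucer or toy top.

Things in the scene. Friction and masses are not known exactly. Their poses are not given: they have to be found in the camera images.
- hook_a: crowded hook: fixed stand. 10 mm rod along its -x (roughly to the robot), centre line 210 mm up, straight from the 14 mm post (x = 0) to x = -220 mm, then turned up to a tip ending at x = -230 mm, top 229 mm up; nothing else is above the rod. Base 100 x 100 x 12 mm. Origin: on the table under the post, z up.
- hook_b: spare hook, empty at first, like the other: fixed stand. 10 mm rod along its -x (roughly to the robot), centre line 210 mm up, straight from the 14 mm post (x = 0) to x = -220 mm, then turned up to a tip ending at x = -230 mm, top 229 mm up; nothing else is above the rod. Base 100 x 100 x 12 mm. Origin: on the table under the post, z up.
- tall_tiffin: tall tiffin: steel lunch box, 38 (x) x 90 (y) x 95 mm tall, grey lid, rigid arched handle 12 mm thick (x): uprights 74 mm apart, inverted-V underside, over it a flat grip bar 44 mm wide (y), 174 to 198 mm above the bottom. Origin: centre of the bottom, z up. 0.28 kg. Hangs 46 mm from the post of the crowded hook, behind the small ones.
- tray: low open aluminium tray, fixed on the table, 150 mm (its x) x 370 mm (its y), rim 14 mm high, walls 4 mm, floor 4 mm thick. Origin: centre of its underside, z up.
- small_tiffin1: small tiffin: steel lunch box, 34 (x) x 80 (y) x 60 mm tall, grey lid, rigid arched handle 12 mm thick (x): uprights 74 mm apart, inverted-V underside, over it a flat grip bar 44 mm wide (y), 139 to 163 mm above the bottom. Origin: centre of the bottom, z up. 0.18 kg. 2 or 3 (None if absent) hang on the crowded hook, 44 mm places, in front of the tall one.
- small_tiffin2: small tiffin: steel lunch box, 34 (x) x 80 (y) x 60 mm tall, grey lid, rigid arched handle 12 mm thick (x): uprights 74 mm apart, inverted-V underside, over it a flat grip bar 44 mm wide (y), 139 to 163 mm above the bottom. Origin: centre of the bottom, z up. 0.18 kg. 2 or 3 (None if absent) hang on the crowded hook, 44 mm places, in front of the tall one.
- small_tiffin3: small tiffin: steel lunch box, 34 (x) x 80 (y) x 60 mm tall, grey lid, rigid arched handle 12 mm thick (x): uprights 74 mm apart, inverted-V underside, over it a flat grip bar 44 mm wide (y), 139 to 163 mm above the bottom. Origin: centre of the bottom, z up. 0.18 kg. 2 or 3 (None if absent) hang on the crowded hook, 44 mm places, in front of the tall one.
- small_tiffin1_apex (a point): apex of the inverted-V underside of that tiffin's handle, 135 mm above the box's bottom on its axis. Hung, it sits 6 mm above the rod's centre line, the rod running along the box's x through the closed loop: raise it about 25 mm and slide it out past the rod's tip to take it off.
- small_tiffin2_apex (a point): apex of the inverted-V underside of that tiffin's handle, 135 mm above the box's bottom on its axis. Hung, it sits 6 mm above the rod's centre line, the rod running along the box's x through the closed loop: raise it about 25 mm and slide it out past the rod's tip to take it off.
- small_tiffin3_apex (a point): apex of the inverted-V underside of that tiffin's handle, 135 mm above the box's bottom on its axis. Hung, it sits 6 mm above the rod's centre line, the rod running along the box's x through the closed loop: raise it about 25 mm and slide it out past the rod's tip to take it off.
- tall_tiffin_apex (a point): apex of the inverted-V underside of that tiffin's handle, 170 mm above the box's bottom on its axis. Hung, it sits 6 mm above the rod's centre line, the rod running along the box's x through the closed loop: raise it about 25 mm and slide it out past the rod's tip to take it off.
- mug1: open steel mug 85 mm tall, 74 mm across, wall 3 mm, 0.13 kg; square handle loop on its -x side, 10 mm thick (y), reaching 70 mm from the axis, top arm 65 to 75 mm above the bottom. Origin: centre of the underside, z up. 2 or 3 (None if absent) stand on the table beyond the tray, handles roughly to the robot. Take it from above by handle or rim.
- mug2: open steel mug 85 mm tall, 74 mm across, wall 3 mm, 0.13 kg; square handle loop on its -x side, 10 mm thick (y), reaching 70 mm from the axis, top arm 65 to 75 mm above the bottom. Origin: centre of the underside, z up. 2 or 3 (None if absent) stand on the table beyond the tray, handles roughly to the robot. Take it from above by handle or rim.
- mug3: open steel mug 85 mm tall, 74 mm across, wall 3 mm, 0.13 kg; square handle loop on its -x side, 10 mm thick (y), reaching 70 mm from the axis, top arm 65 to 75 mm above the bottom. Origin: centre of the underside, z up. 2 or 3 (None if absent) stand on the table beyond the tray, handles roughly to the robot. Take it from above by handle or rim.
- red_tiffin: bystander: red plastic tiffin 114 x 154 x 59 mm with clip latches; origin centre of underside
- tumbler: bystander: steel tumbler without handle, 70 mm across, 110 mm tall; origin centre of underside
- jar: bystander: glass jar with twist cap, 72 mm across, 110 mm tall; origin centre of underside
- saucer: bystander: ceramic saucer 120 mm across, 17 mm tall, lying between the hooks; origin centre of underside
- toy_top: bystander: wooden toy top standing on its flat foot, 68 mm across and tall; origin centre of underside
Mind the look-alikes: they are no part of the job. What is shaped like the small_tiffin3 but blue is not meant. What is shaped like the mug3 but pink is not meant.

How it is judged:
By the outcome, as a careful person would: the job done as asked, in the order asked, and still so for the second after the job is handed in, with the robot touching nothing.
Of small_tiffin1, small_tiffin2, small_tiffin3 only 2 to 3 are there at a start; the rules pass over those that are not, and their reading is None.
Of mug1, mug2, mug3 only 2 to 3 are there at a start; the rules pass over those that are not, and their reading is None.
At some moment in a run one of mug1, mug2, mug3 may be knocked a few centimetres aside while the robot is not near it.
It also fails if it takes over 210 s, if anything falls off the work surface, if the arm or the gripper's body presses on something with over 40 N, if the wrist force passes 120 N, or if a joint passes its speed limit or range.

## Robot

A 7-joint arm with a two-finger parallel gripper is mounted at the origin on the work surface. World frame = base frame: x ahead of the robot, y to its left, z up, the work surface at z = 0. Lengths are in m, angles in rad, forces in N, time in s.
With the tool pointing down it reaches from about 0.35 to 0.9 m from the base axis. Payload 8.1 kg.
Tool frame: the origin (TCP) lies where the fingers leave the gripper's body, on its centre line; the fingertips stand 66 mm ahead of it and the grasp point (between the pads) lies 47 mm ahead of it; z points along the fingers, y is the line along which they close (so a half turn about z gives the same grasp; the last joint's range is limited). The gripper opens to 92 mm and grips with 3 to 60 N. Pads are 19 mm wide; open, the fingers measure 130 mm over their backs; the gripper's body (75 mm by 190 mm) begins 47 mm behind the grasp point.
Start: joints at [1.085, 0.434, 0.025, 1.573, -0.012, 1.134, -0.075], TCP at [0.233, -0.58, 0.292] pointing down, gripper open.
Joint ranges: [-2.62, 2.62], [-0.44, 2.09], [-1.27, 1.32], [0.08, 2.57], [-1.32, 4.46], [0.12, 2], [-2.74, 2.74]. Speed limits (rad/s): [2.22, 2.22, 3.01, 3.01, 3.14, 3.14, 3.14].

## Interface

Orientations are given as a rotation vector (axis times angle).
In Python, from cell import arm gives the robot as it stands.
- The arm moves only by the tool send_rows, never from a script. Its argument "motion" is text: rows parted by semicolons, each of 7 numbers parted by spaces: the closure, from 0 (fully open) to 1 (shut), then the shift along the world's x, y, z in m, then the turn, a rotation vector about the world's x, y, z in degrees. A call has 1 to 5 rows; each row shifts and turns the commanded pose from where the row before left it; what a row does not reach is not made up. A row lasts 1/8 s, in which the tool goes at most 62.5 mm and 10.7 degrees, less where a joint would pass 70% of its speed; a pose out of reach is approached as far as the arm can. A call is refused whole if a number of a shift passes 0.0625 or a number of a turn 10.7, either way. A call with a gripper value outside its range is refused whole. The fingers move at their own pace and stop on an object; "force" is the grip in N (left out, the last holds). Time passes only in rows, so rows that do not move let the fingers close. It gives the time, the measured TCP pose, the force, the opening and the grip force at its end, in the units of the state.
- arm.observe(): the state, without advancing time (a new reading comes with each control period).
- arm.get_image(name): name is "scene" or "top"; returns (picture, depth): 384x512x3 uint8, blue, green, red; 384x512 float32, m along the optical axis (not along the pixel's ray), 0 where there is no reading.
- arm.camera_model(name): a dict with "fx", "fy", "cx", "cy" (pixels), "view" (4x4, takes a point from world to camera coordinates). Camera axes: x right, y down, z forward; pixel columns grow to the right and rows downward; lengths in m; the calibration is good to about 2 mm. A picture is of the moment at which its call begins. camera_model takes no time and is no camera call.
- arm.sign_off(): hands the job in; it is judged then, once.
The state is a dict: "clock": time; "joints": joint angles; "dq": joint speeds; "joint_efforts": joint torques, N m; "position": TCP position; "ee_rot": TCP orientation; "force": force on the tool from outside, world axes, zero at the start; "ft_torque": the same for the moment, N m; "width": opening from 0.0 (shut) to 1.0 (fully open); "gripper_force": force on a finger pad.
Only numpy, scipy, OpenCV 4.12 (cv2) and the standard library are available. Lean on these libraries where they do the work, as an engineer would, in place of code of your own. Each camera call takes 0.05 s, during which the arm holds its last target. There are 200 camera calls.

## Working session

There is one attempt and no reset: what is moved stays moved. The work goes in short steps, Python scripts to look and compute and a tool call to move; the robot and the scene stay as the last step left them, time stands still between calls to the robot, and variables do not carry over. Pictures are saved under pics/ and viewed, at most 14 in all, crops included, and the job is handed in when it is done.

Besides the shell and the picture viewer there is one more tool, called after "Request:" in YAML: its name, and indented under it one key for each argument. send_rows: Moves the arm, as the interface text tells. Its arguments: {"type":"object","properties":{"motion":{"type":"string"},"force":{"type":"number"}},"required":["motion"]}

```bash
ls; mkdir -p pics
cat > h.py <<'E'
import numpy as np, cv2
from cell import arm
def grab(n):
    im,d=arm.get_image(n); np.save(f'/tmp/{n}_d.npy',d); cv2.imwrite(f'/tmp/{n}.png',im); return im,d
def cloud(n,d):
    m=arm.camera_model(n); v,u=np.indices(d.shape)
    P=np.stack([(u-m['cx'])/m['fx']*d,(v-m['cy'])/m['fy']*d,d],-1)
    V=np.array(m['view']); W=(P-V[:3,3])@V[:3,:3]
    W[d<=0]=np.nan; return W
E
python3 - <<'E'
from h import *
s=arm.observe(); print(s)
for n in('scene','top'):
    im,d=grab(n); cv2.imwrite(f'pics/{n}0.png',cv2.resize(im,(800,600)))
    m=arm.camera_model(n); V=np.array(m['view']); print(n,-V[:3,:3].T@V[:3,3],V[2,:3],m['fx'],(d>0).mean())
E
```

```text
pics
{'clock': 0.0, 'joints': array([ 1.08541064,  0.4352277 ,  0.02496663,  1.5740594 , -0.01159069,
        1.13397   , -0.07508687]), 'dq': array([-7.25409910e-04, -4.61024852e-05,  5.04401934e-04, -1.93321671e-03,
        2.06066001e-03,  1.01905890e-03, -3.32006630e-04]), 'joint_efforts': array([-2.41661357e-03, -6.67871332e+01,  9.84374397e-01, -3.14466691e+01,
       -6.06281147e-02,  4.27198922e-02,  1.43541374e-04]), 'position': array([ 0.23325658, -0.57942894,  0.29145646]), 'ee_rot': array([-3.08281072e+00, -5.97265052e-01,  6.74541536e-04]), 'force': array([-0.08121434, -0.9374386 ,  0.0981508 ]), 'ft_torque': array([-0.00382265, -0.01029793,  0.00994834]), 'gripper_force': 0.0, 'width': 1.000293262574864}
scene [1.22539008 0.36850099 0.96699499] [-0.62380713 -0.29949465 -0.7219194 ] 361.662624324259 0.9931182861328125
top [0.44050057 0.00617658 1.55927772] [ 0.06195435  0.01214503 -0.99800509] 420.5941391681349 0.9962412516276041
```

View pics/scene0.png

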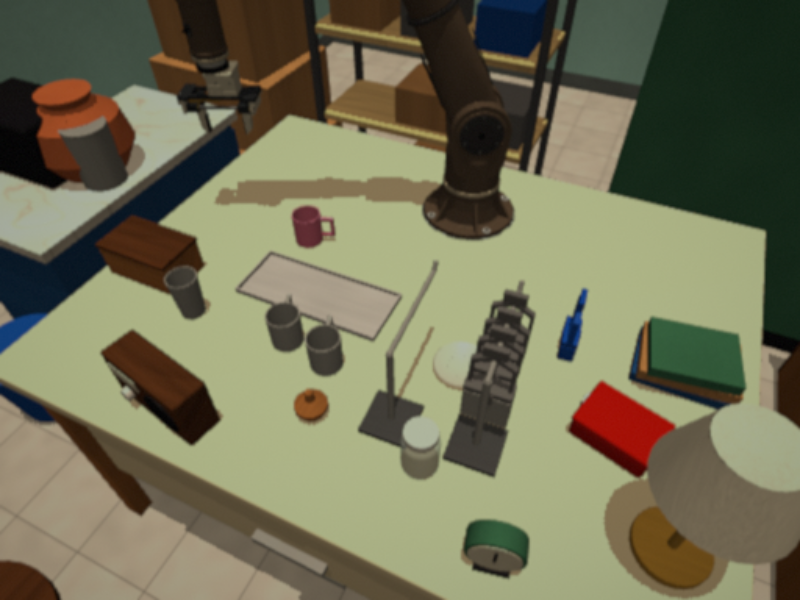

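View pics/top0.png

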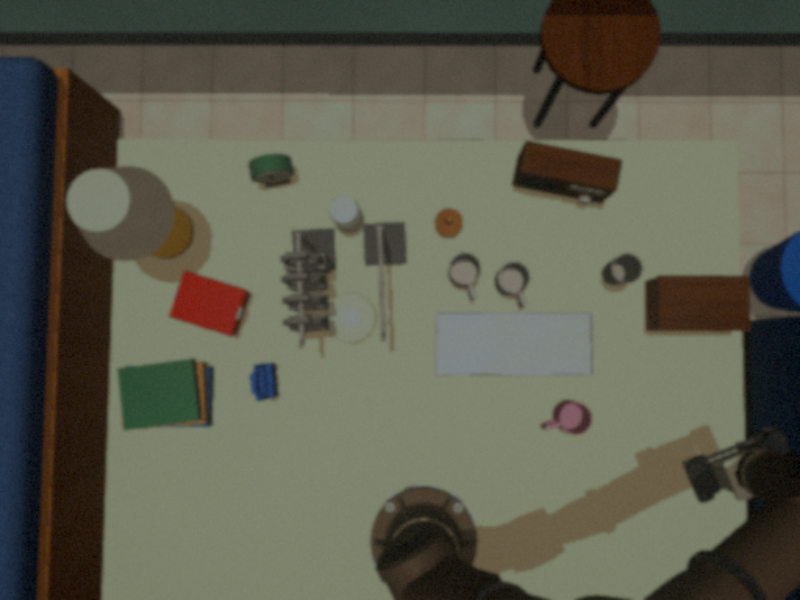

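The crowded hook is at (315,245) in the top view, with four tiffins in rows 258, 280, 300 and 322. The spare hook is at (385,243).

- **Tray and mugs:** the tray is centred at (514,344). The steel handled mugs are at (463,270) and (512,278).
- **Not for tasks:** the tumbler without a handle is at (622,270), the pink mug at (572,417), the blue tiffin at (264,381) and the red tiffin at (209,303).

Next I'll measure them.

```bash
cat > m.py <<'E'
from h import *
def load(n): return cv2.imread(f'/tmp/{n}.png'),np.load(f'/tmp/{n}_d.npy')
def rodline(W,xr,yr):
    ok=(W[...,0]>xr[0])&(W[...,0]<xr[1])&(W[...,1]>yr[0])&(W[...,1]<yr[1])&(W[...,2]>.195)&(W[...,2]<.228)
    return W[ok]
E
python3 - <<'E'
from m import *
for n in('top','scene'):
    im,d=load(n); W=cloud(n,d); z=W[...,2]
    print(n,'table z',np.nanmedian(z[(abs(z)<.02)]))
    ok=(z>.17)&(z<.27)&(W[...,0]>.3)&(W[...,0]<.9)&(abs(W[...,1])<.5)
    k,l,st,c=cv2.connectedComponentsWithStats(ok.astype(np.uint8))
    for i in range(1,k):
        if st[i,4]>4:
            p=W[l==i]; print(st[i],p.min(0).round(3),p.max(0).round(3),p.mean(0).round(3))
im,d=load('top'); W=cloud('top',d)
# tiffin heights: print column profile
z=W[...,2]; sub=z[145:230,175:260]
for x in range(60,100): pass
np.set_printoptions(linewidth=250)
print((z[150:226:2,178:216:1]*1000).astype(int))
E
```

```text
top table z 0.0001968331206466397
[240 144   7  74 238] [0.461 0.082 0.173] [0.698 0.105 0.234] [0.581 0.092 0.214]
[179 149  28  74 666] [0.444 0.216 0.17 ] [0.681 0.304 0.251] [0.566 0.257 0.221]
scene table z 0.0010891208623749562
[247 166  34  72 292] [0.463 0.08  0.17 ] [0.702 0.104 0.232] [0.605 0.093 0.211]
[ 300  179   43   76 1358] [0.448 0.214 0.17 ] [0.686 0.303 0.247] [0.578 0.26  0.218]
[[  4   5   1 ...   9   4  -5]
 [  0   2  -1 ...  12  -2   7]
 [ -1   2   0 ...   7   3  -3]
 ...
 [ -2   3  -4 ...   2 -10   3]
 [ -1  -1   5 ...   1   0   0]
 [ -2   0   0 ...  -1   4   0]]<stdin>:15: RuntimeWarning: invalid value encountered in cast
```

Run:
```python
from m import *
im,d=load('top')
c=cv2.resize(im[145:245,165:265],(600,600),interpolation=cv2.INTER_CUBIC)
im2,_=load('scene'); c2=cv2.resize(im2[155:310,230:350],(465,600),interpolation=cv2.INTER_CUBIC)
cv2.imwrite('pics/hooks.png',cv2.resize(np.hstack([c,c2]),(800,450)))
```

```text
(no output)
```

View pics/hooks.png

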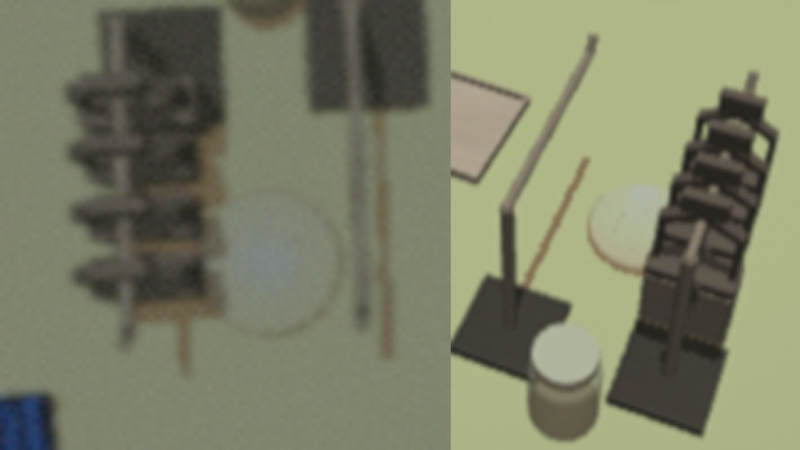

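The close crop shows four grip bars in the top view, at rows 95, 152, 212 and 272. The tall tiffin is nearest the post with three small ones in front, and hook B is empty. Now I'll fit the lines.

```bash
cat > fit.py <<'E'
from m import *
def hooks(fresh=True):
    out={}
    for n in('top','scene'):
        im,d=grab(n) if fresh else load(n); W=cloud(n,d); z=W[...,2]
        for nm,y0 in(('A',.26),('B',.093)):
            ok=(W[...,0]>.43)&(W[...,0]<.72)&(abs(W[...,1]-y0)<.075)
            P=W[ok&(z>.2)&(z<.224)&(abs(W[...,1]-y0)<.03)]
            out[nm,n,'rod']=P; out[nm,n,'bar']=W[ok&(z>.23)&(z<.256)]
    return out
E
python3 - <<'E'
from fit import *
o=hooks(False)
for n in('top','scene'):
    P=o['B',n,'rod']; a=np.polyfit(P[:,0],P[:,1],1); 
    print(n,'B slope deg',np.degrees(np.arctan(a[0])),'y at .48,.58,.68',np.polyval(a,[.48,.58,.68]).round(4),P[:,0].min(),P[:,0].max(),P[:,2].mean(),np.std(P[:,1]-np.polyval(a,P[:,0])))
    P=o['A',n,'bar']; print(np.histogram(P[:,0],np.arange(.43,.7,.005)))
    P=P[P[:,0].argsort()]
    cuts=np.where(np.diff(P[:,0])>.008)[0]+1
    for g in np.split(P,cuts):
        if len(g)>3: print(len(g),g.mean(0).round(4),g.min(0).round(3),g.max(0).round(3))
# bases on the floor (dark)
im,d=load('top'); W=cloud('top',d); z=W[...,2]
g=im.max(2)
for y0 in(.23,.09):
    ok=(g<70)&(z>.0)&(z<.03)&(W[...,0]>.5)&(W[...,0]<.76)&(abs(W[...,1]-y0)<.075)
    P=W[ok][:,:2].astype(np.float32); r=cv2.minAreaRect(P); print('base',r)
E
```

```text
top B slope deg 2.870608579431997 y at .48,.58,.68 [0.0874 0.0924 0.0974] 0.4671255758649203 0.6978906684039841 0.21378771715111047 0.0030136159152573897
(array([ 0,  0,  0,  0,  0,  0,  0,  0,  0,  0,  0,  0, 15, 20, 22,  0,  0,
        0,  0,  0,  0, 14, 30, 15,  2,  0,  0,  0,  0,  0, 17, 24, 14,  0,
        0,  0,  0,  0,  7, 27, 17, 11,  0,  0,  0,  0,  0,  0,  0,  0,  0,
        0,  0]), array([0.43 , 0.435, 0.44 , 0.445, 0.45 , 0.455, 0.46 , 0.465, 0.47 ,
       0.475, 0.48 , 0.485, 0.49 , 0.495, 0.5  , 0.505, 0.51 , 0.515,
       0.52 , 0.525, 0.53 , 0.535, 0.54 , 0.545, 0.55 , 0.555, 0.56 ,
       0.565, 0.57 , 0.575, 0.58 , 0.585, 0.59 , 0.595, 0.6  , 0.605,
       0.61 , 0.615, 0.62 , 0.625, 0.63 , 0.635, 0.64 , 0.645, 0.65 ,
       0.655, 0.66 , 0.665, 0.67 , 0.675, 0.68 , 0.685, 0.69 , 0.695]))
57 [0.4982 0.2551 0.2432] [0.491 0.234 0.23 ] [0.503 0.277 0.251]
61 [0.5429 0.2578 0.2426] [0.537 0.237 0.232] [0.551 0.28  0.25 ]
55 [0.5869 0.2608 0.2427] [0.582 0.24  0.235] [0.592 0.282 0.249]
62 [0.6302 0.2637 0.2419] [0.624 0.242 0.232] [0.637 0.285 0.248]
scene B slope deg
[... 591 characters left out ...]
       0.565, 0.57 , 0.575, 0.58 , 0.585, 0.59 , 0.595, 0.6  , 0.605,
       0.61 , 0.615, 0.62 , 0.625, 0.63 , 0.635, 0.64 , 0.645, 0.65 ,
       0.655, 0.66 , 0.665, 0.67 , 0.675, 0.68 , 0.685, 0.69 , 0.695]))
96 [0.5026 0.2551 0.2402] [0.493 0.234 0.23 ] [0.509 0.276 0.247]
108 [0.548  0.2583 0.2401] [0.539 0.236 0.23 ] [0.555 0.279 0.246]
114 [0.592  0.2607 0.2403] [0.583 0.238 0.23 ] [0.598 0.282 0.247]
123 [0.6351 0.2634 0.2401] [0.625 0.241 0.23 ] [0.64  0.284 0.247]
base ((0.6492590308189392, 0.254513680934906), (0.14571551978588104, 0.07275617867708206), 4.3227996826171875)
base ((0.690436601638794, 0.09649412333965302), (0.09086927771568298, 0.0897340402007103), 1.0920612812042236)
```

Request:
send_rows:
  motion: "0.25 0.04 0.045 0.01 0 0 -3.6; 0.25 0.04 0.045 0.01 0 0 -3.6; 0.25 0.04 0.045 0.01 0 0 -3.6; 0.25 0.04 0.045 0.01 0 0 -3.6; 0.25 0.04 0.045 0 0 0 -3.8"
  force: 30

```text
clock: 0.72
position: [0.4347, -0.3533, 0.3329]
ee_rot: [3.139, 0.099, 0.002]
force: [0.9, -0.7, 0.3]
width: 0.753
gripper_force: 0.0
```

Request:
send_rows:
  motion: "0.25 0.01 0.055 0 0 0 0; 0.25 0.01 0.055 0 0 0 0; 0.25 0.01 0.055 0 0 0 0; 0.25 0.01 0.055 0 0 0 0; 0.25 0.01 0.055 0 0 0 0"

```text
clock: 1.35
position: [0.4833, -0.078, 0.3321]
ee_rot: [3.14, 0.102, -0.0]
force: [0.6, 0.1, -0.1]
width: 0.747
gripper_force: 0.0
```

Request:
send_rows:
  motion: "0.25 0 0.055 0 0 0 0; 0.25 0 0.055 0 0 0 0; 0.25 0 0.055 0 0 0 0; 0.25 0 0.055 0 0 0 0; 0.25 0 0.055 0 0 0 0"

```text
clock: 1.98
position: [0.4831, 0.1968, 0.3321]
ee_rot: [3.14, 0.102, -0.0]
force: [0.8, 0.4, -0.2]
width: 0.752
gripper_force: 0.0
```

Request:
send_rows:
  motion: "0.25 0 0.03 0 0 0 0; 0.25 0 0.03 0 0 0 0; 0.25 0 0 0 0 0 0;0.25 0 0 0 0 0 0"

```text
clock: 2.48
position: [0.4834, 0.2543, 0.3319]
ee_rot: [3.139, 0.101, -0.001]
force: [0.5, -0.3, -0.4]
width: 0.751
gripper_force: 0.0
```

Request:
send_rows:
  motion: "0.25 0.017 0.001 0 0 0 0; 0.25 0 0 -0.024 0 0 0; 0.25 0 0 -0.024 0 0 0; 0.25 0 0 0 0 0 0"

```text
clock: 2.98
position: [0.5009, 0.2546, 0.2827]
ee_rot: [3.138, 0.099, -0.004]
force: [0.1, -0.3, 0.6]
width: 0.746
gripper_force: 0.0
```

Request:
send_rows:
  motion: "0.8 0 0 0 0 0 0; 0.8 0 0 0 0 0 0; 0.8 0 0 0 0 0 0; 0.8 0 0 0 0 0 0"
  force: 30

```text
clock: 3.48
position: [0.5009, 0.2557, 0.2851]
ee_rot: [3.139, 0.101, 0.002]
force: [0.1, -3.1, 5.9]
width: 0.478
gripper_force: 30.0
```

```bash
cat > look.py <<'E'
import sys
from m import *
# look.py name  x0 y0 x1 y1 (cam pixels) cam
c=sys.argv[2]; im,d=grab(c); x0,y0,x1,y1=map(int,sys.argv[3:7])
s=min(800/(x1-x0),600/(y1-y0)); cv2.imwrite(f'pics/{sys.argv[1]}.png',cv2.resize(im[y0:y1,x0:x1],None,fx=s,fy=s,interpolation=cv2.INTER_CUBIC))
E
python3 look.py g1 scene 200 110 400 260
```

```text
(no output)
```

View pics/g1.png

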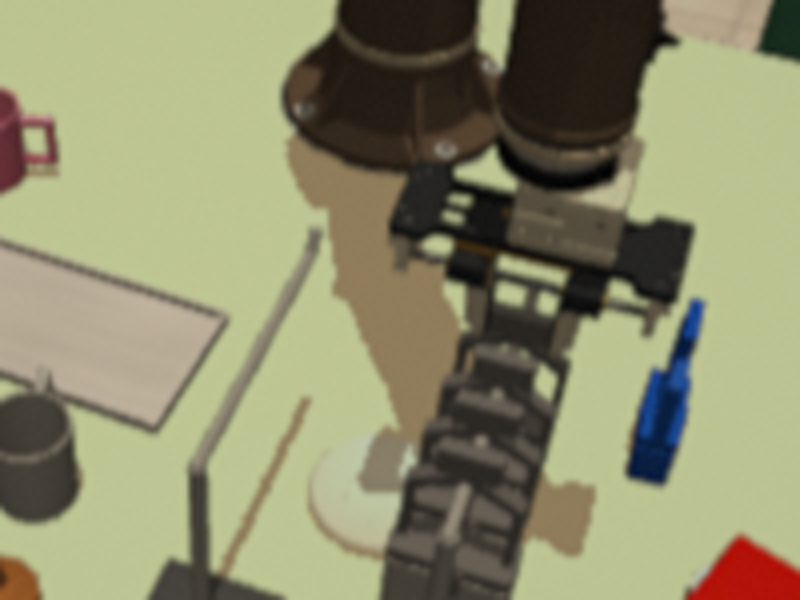

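The gripper holds the front small tiffin's bar: the opening is 44 mm, which matches. Next I'll lift it, slide it out and carry it to hook B.

Request:
send_rows:
  motion: "0.8 0 0 0.014 0 0 0; 0.8 0 0 0.014 0 0 0; 0.8 -0.028 -0.0018 0 0 0 0; 0.8 -0.028 -0.0018 0 0 0 0; 0.8 -0.028 -0.0018 0 0 0 0"

```text
clock: 4.15
position: [0.4155, 0.2512, 0.3131]
ee_rot: [-3.139, -0.103, -0.001]
force: [0.1, 0.0, -1.4]
width: 0.476
gripper_force: 30.0
```

Request:
send_rows:
  motion: "0.8 0 0 0 0 0 0; 0.8 0.003 -0.041 0 0 0 -0.2; 0.8 0.003 -0.041 0 0 0 -0.2; 0.8 0.003 -0.041 0 0 0 -0.2; 0.8 0.003 -0.041 0 0 0 -0.2"

```text
clock: 4.78
position: [0.4293, 0.0855, 0.313]
ee_rot: [-3.14, -0.08, -0.002]
force: [0.7, 0.4, -2.8]
width: 0.478
gripper_force: 30.0
```

Request:
send_rows:
  motion: "0.8 0 0 0 0 0 0; 0.8 0 0 0 0 0 0"

```text
clock: 5.03
position: [0.429, 0.0873, 0.3128]
ee_rot: [-3.14, -0.08, -0.002]
force: [0.9, 0.4, -3.7]
width: 0.48
gripper_force: 30.0
```

Request:
send_rows:
  motion: "0.8 0.044 0.0016 0 0 0 0; 0.8 0.044 0.0016 0 0 0 0; 0.8 0.044 0.0016 0 0 0 0; 0.8 0.044 0.0016 0 0 0 0; 0.8 0.044 0.0016 0 0 0 0"

```text
clock: 5.65
position: [0.65, 0.0968, 0.3121]
ee_rot: [-3.14, -0.084, -0.0]
force: [0.5, -1.1, -2.3]
width: 0.477
gripper_force: 30.0
```

Request:
send_rows:
  motion: "0.8 0 0 0 0 0 0; 0.8 0 0 -0.012 0 0 0; 0.8 0 0 -0.012 0 0 0; 0.8 0 0 -0.003 0 0 0; 0.8 0 0 0 0 0 0"

```text
clock: 6.28
position: [0.6476, 0.0951, 0.2857]
ee_rot: [-3.141, -0.081, 0.0]
force: [-2.8, -0.4, 3.4]
width: 0.476
gripper_force: 30.0
```

Request:
send_rows:
  motion: "0.25 0 0 0 0 0 0; 0.25 0 0 0 0 0 0; 0.25 0 0 0 0 0 0; 0.25 0 0 0.023 0 0 0; 0.25 0 0 0.023 0 0 0"

```text
clock: 6.9
position: [0.6483, 0.0948, 0.3315]
ee_rot: [3.14, 0.08, -0.001]
force: [0.1, -0.3, 0.1]
width: 0.748
gripper_force: 0.0
```

Request:
send_rows:
  motion: "0.25 -0.025 0.0405 0 0 0 0.2; 0.25 -0.025 0.0405 0 0 0 0.2; 0.25 -0.025 0.0405 0 0 0 0.2; 0.25 -0.025 0.0405 0 0 0 0.2; 0.25 0 0 0 0 0 0"

```text
clock: 7.52
position: [0.5456, 0.2614, 0.3316]
ee_rot: [-3.137, -0.114, 0.001]
force: [0.8, -1.0, 0.9]
width: 0.746
gripper_force: 0.0
```

```bash
python3 - <<'E'
from fit import *
print(arm.observe()['position'])
o=hooks()
for h in 'AB':
  for n in('top','scene'):
    P=o[h,n,'bar']; P=P[P[:,0].argsort()]
    for g in np.split(P,np.where(np.diff(P[:,0])>.008)[0]+1):
        if len(g)>9: print(h,n,len(g),g.mean(0).round(4),g.max(0).round(3))
E
python3 -c "
import cv2;a=cv2.imread('/tmp/scene.png')[110:260,200:400];cv2.imwrite('pics/b1.png',cv2.resize(a,(800,600)))"
```

```text
[0.5456429  0.26144233 0.33160122]
A top 65 [0.63   0.2632 0.2415] [0.637 0.285 0.25 ]
A scene 107 [0.5482 0.2577 0.2402] [0.554 0.279 0.247]
A scene 114 [0.5922 0.2607 0.2405] [0.598 0.282 0.246]
A scene 118 [0.6353 0.263  0.2406] [0.641 0.284 0.247]
B top 61 [0.6443 0.0976 0.2424] [0.651 0.118 0.249]
B scene 105 [0.6488 0.0969 0.2408] [0.655 0.118 0.248]
```

View pics/b1.png

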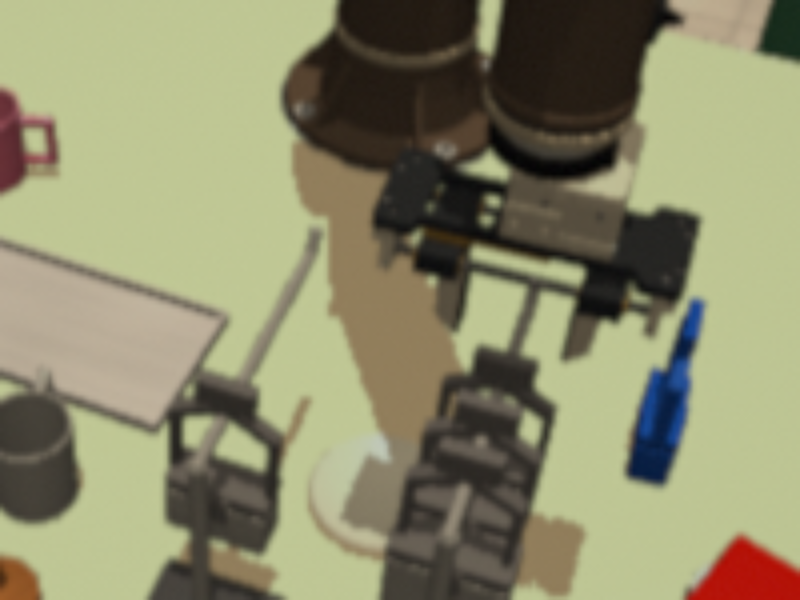

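The small tiffin hangs well on hook B at (0.6465, 0.097). Now the second one.

Request:
send_rows:
  motion: "0.25 0 -0.003 0 0 0 -0.4; 0.25 0 0 -0.023 0 0 0; 0.25 0 0 -0.023 0 0 0; 0.25 0 0 0 0 0 0; 0.8 0 0 0 0 0 0"

```text
clock: 8.25
position: [0.5492, 0.2532, 0.2861]
ee_rot: [-3.14, -0.089, -0.001]
force: [0.5, -0.4, 0.4]
width: 0.688
gripper_force: 0.0
```

Request:
send_rows:
  motion: "0.8 0 0 0 0 0 0; 0.8 0 0 0 0 0 0; 0.8 0 0 0 0 0 0; 0.8 0 0 0.014 0 0 0; 0.8 0 0 0.014 0 0 0"

```text
clock: 8.88
position: [0.5485, 0.2534, 0.3143]
ee_rot: [3.14, 0.091, 0.0]
force: [0.3, -0.3, -1.7]
width: 0.478
gripper_force: 29.8
```

Request:
send_rows:
  motion: "0.8 -0.032 -0.0021 0 0 0 0; 0.8 -0.032 -0.0021 0 0 0 0; 0.8 -0.032 -0.0021 0 0 0 0; 0.8 -0.032 -0.0021 0 0 0 0; 0.8 0 0 0 0 0 0"

```text
clock: 9.5
position: [0.4186, 0.2453, 0.3144]
ee_rot: [3.14, 0.094, 0.001]
force: [2.1, -0.1, -2.0]
width: 0.477
gripper_force: 29.8
```

Request:
send_rows:
  motion: "0.8 0.003 -0.041 0 0 0 -0.2; 0.8 0.003 -0.041 0 0 0 -0.2; 0.8 0.003 -0.041 0 0 0 -0.2; 0.8 0.003 -0.041 0 0 0 -0.2; 0.8 0 0 0 0 0 0"

```text
clock: 10.12
position: [0.4334, 0.0777, 0.3139]
ee_rot: [3.14, 0.059, 0.001]
force: [0.9, 0.8, -2.2]
width: 0.477
gripper_force: 29.9
```

Request:
send_rows:
  motion: "0.8 0 0 0 0 0 0"

```text
clock: 10.25
position: [0.433, 0.0817, 0.3138]
ee_rot: [-3.14, -0.068, -0.002]
force: [0.4, 1.0, -2.4]
width: 0.474
gripper_force: 29.9
```

Request:
send_rows:
  motion: "0.8 0 0.004 0 0 0 0.4; 0.8 0.043 0.0023 0 0 0 0; 0.8 0.043 0.0023 0 0 0 0; 0.8 0.043 0.0023 0 0 0 0; 0.8 0.043 0.0023 0 0 0 0"

```text
clock: 10.88
position: [0.6058, 0.0963, 0.3131]
ee_rot: [-3.14, -0.084, 0.0]
force: [1.2, 0.0, -1.8]
width: 0.473
gripper_force: 29.9
```

Request:
send_rows:
  motion: "0.8 0 0 0 0 0 0; 0.8 0 0 -0.012 0 0 0; 0.8 0 0 -0.012 0 0 0; 0.8 0 0 -0.003 0 0 0; 0.8 0 0 0 0 0 0"

```text
clock: 11.5
position: [0.6039, 0.0949, 0.2878]
ee_rot: [-3.141, -0.081, -0.003]
force: [-4.8, -1.2, 13.1]
width: 0.475
gripper_force: 30.0
```

Request:
send_rows:
  motion: "0.25 0 0 0 0 0 0; 0.25 0 0 0 0 0 0; 0.25 0 0 0 0 0 0; 0.25 0 0 0.022 0 0 0; 0.25 0 0 0.022 0 0 0"

```text
clock: 12.12
position: [0.6042, 0.0946, 0.3303]
ee_rot: [3.14, 0.08, -0.002]
force: [-0.1, 0.5, -0.2]
width: 0.751
gripper_force: 0.0
```

Request:
send_rows:
  motion: "0.25 -0.004 0.041 0 0 0 0.2; 0.25 -0.004 0.041 0 0 0 0.2; 0.25 -0.004 0.041 0 0 0 0.2; 0.25 -0.004 0.041 0 0 0 0.2; 0.25 0 0 0 0 0 0"

```text
clock: 12.75
position: [0.5867, 0.2632, 0.3297]
ee_rot: [-3.137, -0.112, 0.002]
force: [-0.0, -0.1, 0.3]
width: 0.751
gripper_force: 0.0
```

Request:
send_rows:
  motion: "0.25 0 0 0 0 0 0"

```text
clock: 12.88
position: [0.5885, 0.258, 0.3298]
ee_rot: [3.139, 0.102, -0.001]
force: [0.0, -0.1, 0.1]
width: 0.751
gripper_force: 0.0
```

```bash
cat > bars.py <<'E'
from fit import *
def bars():
  o=hooks()
  for h in 'AB':
   for n in('top','scene'):
    P=o[h,n,'bar']; P=P[P[:,0].argsort()]
    for g in np.split(P,np.where(np.diff(P[:,0])>.008)[0]+1):
        if len(g)>9: print(h,n,len(g),g.mean(0).round(4),g.min(0).round(3),g.max(0).round(3))
  s=arm.observe(); r=s['ee_rot']; print(s['position'],'yaw',np.degrees(2*np.arctan2(r[1]*np.sign(r[0]),abs(r[0]))))
bars()
E
python3 bars.py
```

```text
A scene 113 [0.5919 0.2609 0.2403] [0.582 0.238 0.23 ] [0.597 0.282 0.246]
A scene 121 [0.6351 0.2633 0.2404] [0.625 0.241 0.23 ] [0.641 0.284 0.247]
B top 58 [0.5974 0.0958 0.2438] [0.592 0.076 0.233] [0.605 0.117 0.25 ]
B top 63 [0.644  0.0978 0.2424] [0.638 0.076 0.23 ] [0.651 0.118 0.248]
B scene 107 [0.6027 0.096  0.2412] [0.593 0.073 0.23 ] [0.608 0.117 0.248]
B scene 108 [0.6489 0.0969 0.2405] [0.64  0.076 0.23 ] [0.654 0.117 0.249]
[0.58891377 0.25704976 0.33009164] yaw 3.617304738068363
```

Request:
send_rows:
  motion: "0.25 0.001 0.003 0 0 0 0; 0.25 0 0 -0.022 0 0 0; 0.25 0 0 -0.022 0 0 0; 0.25 0 0 0 0 0 0; 0.8 0 0 0 0 0 0"

```text
clock: 13.6
position: [0.5899, 0.2615, 0.2872]
ee_rot: [-3.14, -0.101, -0.001]
force: [0.4, -0.7, -0.6]
width: 0.687
gripper_force: 0.0
```

Request:
send_rows:
  motion: "0.8 0 0 0 0 0 0; 0.8 0 0 0 0 0 0; 0.8 0 0 0 0 0 0; 0.8 0 0 0.014 0 0 0; 0.8 0 0 0.014 0 0 0"

```text
clock: 14.22
position: [0.5892, 0.2621, 0.3152]
ee_rot: [-3.139, -0.103, 0.0]
force: [-0.4, 0.6, -1.3]
width: 0.474
gripper_force: 30.0
```

Request:
send_rows:
  motion: "0.8 -0.0345 -0.0022 0 0 0 0; 0.8 -0.0345 -0.0022 0 0 0 0; 0.8 -0.0345 -0.0022 0 0 0 0; 0.8 -0.0345 -0.0022 0 0 0 0; 0.8 -0.0345 -0.0022 0 0 0 0"

```text
clock: 14.85
position: [0.4158, 0.251, 0.3152]
ee_rot: [-3.139, -0.103, -0.001]
force: [0.8, 0.7, -1.4]
width: 0.477
gripper_force: 30.0
```

Request:
send_rows:
  motion: "0.8 0 0 0 0 0 0;0.8 0.003 -0.041 0 0 0 -0.2; 0.8 0.003 -0.041 0 0 0 -0.2; 0.8 0.003 -0.041 0 0 0 -0.2; 0.8 0.003 -0.041 0 0 0 -0.2"

```text
clock: 15.48
position: [0.4299, 0.0854, 0.3151]
ee_rot: [-3.14, -0.08, -0.002]
force: [1.3, -0.2, -1.6]
width: 0.477
gripper_force: 30.0
```

Request:
send_rows:
  motion: "0.8 0 0 0 0 0 0; 0.8 0 0 0 0 0 0; 0.8 0 0 0 0 0 0"

```text
clock: 15.85
position: [0.4292, 0.0878, 0.3145]
ee_rot: [-3.14, -0.083, -0.001]
force: [-0.1, -0.2, -1.1]
width: 0.475
gripper_force: 30.0
```

Request:
send_rows:
  motion: "0.8 0.0425 0.0018 0 0 0 0; 0.8 0.0425 0.0018 0 0 0 0; 0.8 0.0425 0.0018 0 0 0 0; 0.8 0 0 0 0 0 0; 0.8 0 0 0 0 0 0"

```text
clock: 16.48
position: [0.5558, 0.0929, 0.3137]
ee_rot: [-3.14, -0.082, 0.002]
force: [0.6, 0.3, -2.2]
width: 0.478
gripper_force: 30.0
```

Request:
send_rows:
  motion: "0.8 0 0 -0.013 0 0 0; 0.8 0 0 -0.013 0 0 0; 0.8 0 0 0 0 0 0"

```text
clock: 16.85
position: [0.5559, 0.092, 0.2876]
ee_rot: [3.14, 0.081, -0.0]
force: [0.4, -0.1, -1.9]
width: 0.477
gripper_force: 30.0
```

Request:
send_rows:
  motion: "0.25 0 0 0 0 0 0; 0.25 0 0 0 0 0 0; 0.25 0 0 0 0 0 0; 0.25 0 0 0.022 0 0 0; 0.25 0 0 0.022 0 0 0"

```text
clock: 17.48
position: [0.5563, 0.092, 0.3326]
ee_rot: [3.14, 0.08, -0.001]
force: [0.8, 0.8, 0.4]
width: 0.744
gripper_force: 0.0
```

Request:
send_rows:
  motion: "0.25 0.019 0.0415 0 0 0 0.2; 0.25 0.019 0.0415 0 0 0 0.2; 0.25 0.019 0.0415 0 0 0 0.2; 0.25 0.019 0.0415 0 0 0 0.2; 0.25 0 0 0 0 0 0"

```text
clock: 18.1
position: [0.6321, 0.2625, 0.3311]
ee_rot: [-3.138, -0.11, 0.002]
force: [0.4, -0.7, 0.5]
width: 0.75
gripper_force: 0.0
```

Request:
send_rows:
  motion: "0.25 0 0 0 0 0 0; 0.25 0 0 0 0 0 0; 0.25 0 0 0 0 0 0"

```text
clock: 18.48
position: [0.6325, 0.2569, 0.3326]
ee_rot: [3.14, 0.1, 0.001]
force: [0.1, -0.5, -0.7]
width: 0.75
gripper_force: 0.0
```

```bash
python3 bars.py
python3 - <<'E'
from m import *
im,d=load('top'); W=cloud('top',d); z=W[...,2]
# tray: grey-white, z~0.01
x,y=W[...,0],W[...,1]
ok=(x>.3)&(x<.66)&(y<0)&(y>-.45)
hsv=cv2.cvtColor(im,cv2.COLOR_BGR2HSV)
t=(ok&(hsv[...,1]<35)&(hsv[...,2]>100)&(z<.025)).astype(np.uint8)
k,l,st,c=cv2.connectedComponentsWithStats(t)
i=1+st[1:,4].argmax(); P=W[l==i]; print('tray',st[i],cv2.minAreaRect(P[:,:2].astype(np.float32)),np.median(P[:,2]))
for n in('top','scene'):
  im,d=load(n); W=cloud(n,d); z=W[...,2]; x,y=W[...,0],W[...,1]
  m=((z>.055)&(z<.125)&(x>.4)&(x<.8)&(y<.05)&(y>-.5)).astype(np.uint8)
  k,l,st,c=cv2.connectedComponentsWithStats(m)
  for i in range(1,k):
    if st[i,4]>15:
        P=W[l==i]; T=P[P[:,2]>P[:,2].max()-.015]; print(n,st[i],'min',P.min(0).round(3),'max',P.max(0).round(3),'rim',cv2.minEnclosingCircle(T[:,:2].astype(np.float32)), (z[l==i]<.078).sum())
E
```

```text
A scene 117 [0.635  0.2628 0.2404] [0.625 0.241 0.23 ] [0.641 0.285 0.246]
B top 55 [0.5528 0.0925 0.2444] [0.548 0.072 0.233] [0.558 0.113 0.251]
B top 58 [0.5974 0.0958 0.2438] [0.592 0.076 0.233] [0.605 0.117 0.251]
B top 61 [0.6442 0.0976 0.243 ] [0.638 0.076 0.231] [0.65  0.118 0.249]
B scene 98 [0.5578 0.0936 0.2406] [0.548 0.073 0.23 ] [0.564 0.114 0.248]
B scene 105 [0.6025 0.0964 0.2412] [0.594 0.074 0.231] [0.608 0.117 0.249]
B scene 106 [0.6489 0.097  0.2408] [0.64  0.075 0.231] [0.654 0.118 0.248]
[0.63247845 0.25729295 0.33259883] yaw 3.674483803239247
tray [ 277  198  105   44 4341] ((0.45741158723831177, -0.21286411583423615), (0.15957672894001007, 0.3855087161064148), 0.3816841244697571) 0.004028060785282261
top [375 120  18   7  80] min [ 0.791 -0.418  0.058] max [ 0.8   -0.36   0.125] rim ((0.7961732149124146, -0.3919096887111664), 0.021177785471081734) 17
top [285 138   5   5  21] min [ 0.732 -0.061  0.056] max [ 0.748 -0.046  0.077] rim ((0.7399972677230835, -0.0534287691116333), 0.008518497459590435) 21
top [287 161  21  30 129] min [ 0.559 -0.124  0.056] max [ 0
[... 319 characters left out ...]
0.092] rim ((0.5917467474937439, -0.20481279492378235), 0.051357924938201904) 67
scene [105 170  24  25 446] min [ 0.59  -0.483  0.055] max [ 0.661 -0.412  0.115] rim ((0.626997709274292, -0.44711485505104065), 0.03727256506681442) 135
scene [169 188  24  28 327] min [ 0.543 -0.239  0.055] max [ 0.644 -0.162  0.088] rim ((0.5922026634216309, -0.2026391625404358), 0.0535384863615036) 218
scene [195 202  24  29 336] min [ 0.559 -0.127  0.055] max [ 0.664 -0.052  0.091] rim ((0.6127294898033142, -0.09266074746847153), 0.0520656444132328) 219
scene [195 248   6   7  34] min [ 0.735 -0.063  0.056] max [ 0.75  -0.047  0.071] rim ((0.7435659170150757, -0.05446462705731392), 0.008708157576620579) 34
```

Tray centre is (0.457, −0.213). The steel mugs are at about (0.627, −0.088) and (0.608, −0.200), and the tumbler at y −0.445 stays put. Now the tall tiffin.

Request:
send_rows:
  motion: "0.25 0 0.006 0 0 0 0; 0.25 0 0 -0.023 0 0 0; 0.25 0 0 -0.023 0 0 0; 0.25 0 0 0 0 0 0; 0.25 0 0 0 0 0 0"

```text
clock: 19.2
position: [0.6327, 0.2644, 0.2872]
ee_rot: [-3.139, -0.102, -0.001]
force: [0.0, -0.1, -0.2]
width: 0.753
gripper_force: 0.0
```

Request:
send_rows:
  motion: "0.8 0 0 0 0 0 0; 0.8 0 0 0 0 0 0; 0.8 0 0 0 0 0 0; 0.8 0 0 0 0 0 0"
  force: 40

```text
clock: 19.7
position: [0.6328, 0.2633, 0.2868]
ee_rot: [3.139, 0.101, 0.001]
force: [0.3, -3.7, 3.7]
width: 0.476
gripper_force: 40.0
```

Request:
send_rows:
  motion: "0.8 0 0 0.008 0 0 0; 0.8 0 0 0.012 0 0 0; 0.8 0 0 0.008 0 0 0; 0.8 0 0 0 0 0 0; 0.8 0 0 0 0 0 0"

```text
clock: 20.32
position: [0.6323, 0.264, 0.314]
ee_rot: [3.14, 0.102, -0.001]
force: [-0.5, -0.2, -2.7]
width: 0.471
gripper_force: 40.0
```

Request:
send_rows:
  motion: "0.8 -0.01 -0.0006 0 0 0 0; 0.8 -0.02 -0.0013 0 0 0 0; 0.8 -0.028 -0.0018 0 0 0 0; 0.8 -0.03 -0.0019 0 0 0 0; 0.8 -0.03 -0.0019 0 0 0 0"

```text
clock: 20.95
position: [0.5126, 0.2563, 0.314]
ee_rot: [3.14, 0.103, -0.001]
force: [-0.4, 0.8, -2.1]
width: 0.475
gripper_force: 40.0
```

Request:
send_rows:
  motion: "0.8 -0.03 -0.0019 0 0 0 0; 0.8 -0.03 -0.0019 0 0 0 0; 0.8 -0.024 -0.0016 0 0 0 0; 0.8 -0.016 -0.001 0 0 0 0; 0.8 0 0 0 0 0 0"

```text
clock: 21.58
position: [0.4135, 0.2501, 0.3144]
ee_rot: [3.14, 0.104, 0.0]
force: [0.4, 0.7, -2.2]
width: 0.472
gripper_force: 40.0
```

Request:
send_rows:
  motion: "0.8 0 -0.01 0 0 0 0; 0.8 0 -0.02 0 0 0 0; 0.8 0 -0.03 0 0 0 0; 0.8 0 -0.03 0 0 0 0; 0.8 0 -0.03 0 0 0 0"

```text
clock: 22.2
position: [0.4152, 0.1282, 0.3142]
ee_rot: [3.14, 0.1, 0.0]
force: [0.8, 0.0, -2.7]
width: 0.475
gripper_force: 40.0
```

Request:
send_rows:
  motion: "0.8 0 -0.03 0 0 0 0; 0.8 0 -0.03 0 0 0 0; 0.8 0 -0.03 0 0 0 0; 0.8 0 -0.03 0 0 0 0; 0.8 0 -0.03 0 0 0 0"

```text
clock: 22.82
position: [0.4148, -0.022, 0.3142]
ee_rot: [3.14, 0.1, 0.0]
force: [0.1, -0.1, -1.9]
width: 0.473
gripper_force: 40.0
```

Request:
send_rows:
  motion: "0.8 0.01 -0.022 0 0 0 -1; 0.8 0.012 -0.02 0 0 0 -1; 0.8 0.012 -0.015 0 0 0 -1; 0.8 0.006 -0.006 0 0 0 -0.3; 0.8 0 0 0 0 0 0"

```text
clock: 23.45
position: [0.4548, -0.0828, 0.314]
ee_rot: [-3.141, -0.012, 0.001]
force: [-0.0, -0.2, -2.2]
width: 0.477
gripper_force: 40.0
```

Request:
send_rows:
  motion: "0.8 0 0 0 0 0 0; 0.8 0 0 0 0 0 0; 0.8 0 0 0 0 0 0"

```text
clock: 23.82
position: [0.4543, -0.0825, 0.3143]
ee_rot: [-3.142, -0.013, -0.0]
force: [0.4, 0.3, -2.2]
width: 0.475
gripper_force: 40.0
```

```bash
python3 look.py tall scene 110 60 370 255; python3 -c "
from h import *;s=arm.observe();print(s['position'],s['ee_rot'],s['force'])"
```

```text
[ 0.4543108  -0.08260885  0.3143502 ] [3.14155947e+00 1.25511721e-02 2.97074822e-04] [ 0.25190411  0.07299477 -2.01327422]
```

View pics/tall.png

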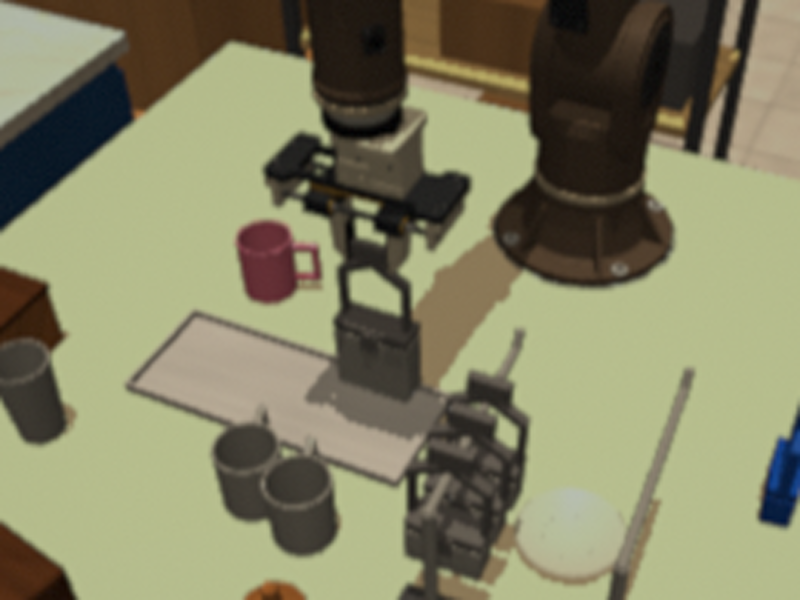

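The tall tiffin hangs level over the tray at (378,350) in this crop. The mugs now stand closer together, at (245,470) and (300,500), so one was knocked and I'll measure them again later. Now I'll set the tiffin down.

Request:
send_rows:
  motion: "0.8 0 -0.004 -0.01 0 0 0; 0.8 0 0 -0.02 0 0 0; 0.8 0 0 -0.02 0 0 0; 0.8 0 0 -0.012 0 0 0; 0.8 0 0 0 0 0 0"

```text
clock: 24.5
position: [0.4539, -0.087, 0.2514]
ee_rot: [-3.142, -0.012, 0.003]
force: [0.2, -0.0, -1.3]
width: 0.475
gripper_force: 40.0
```

Request:
send_rows:
  motion: "0.8 0 0 -0.005 0 0 0; 0.8 0 0 0 0 0 0"

```text
clock: 24.75
position: [0.4545, -0.0869, 0.2474]
ee_rot: [3.142, 0.012, 0.001]
force: [0.3, -0.1, -3.3]
width: 0.471
gripper_force: 40.0
```

Request:
send_rows:
  motion: "0.8 0 0 -0.002 0 0 0; 0.8 0 0 0 0 0 0"

```text
clock: 25.0
position: [0.4544, -0.0869, 0.2453]
ee_rot: [3.142, 0.012, 0.0]
force: [-0.5, 0.4, -2.0]
width: 0.476
gripper_force: 40.0
```

Request:
send_rows:
  motion: "0.8 0 0 -0.002 0 0 0; 0.8 0 0 0 0 0 0"

```text
clock: 25.25
position: [0.4557, -0.0873, 0.2451]
ee_rot: [3.141, 0.011, 0.006]
force: [-2.9, -1.4, 14.8]
width: 0.478
gripper_force: 40.0
```

Request:
send_rows:
  motion: "0.8 0 0 -0.001 0 0 0; 0.8 0 0 0 0 0 0"

```text
clock: 25.5
position: [0.4563, -0.0874, 0.245]
ee_rot: [3.141, 0.011, 0.009]
force: [-4.2, -1.6, 23.9]
width: 0.473
gripper_force: 40.0
```

Request:
send_rows:
  motion: "0.8 0 0 0.002 0 0 0; 0.25 0 0 0 0 0 0; 0.25 0 0 0 0 0 0; 0.25 0 0 0 0 0 0; 0.25 0 0 0.02 0 0 0"

```text
clock: 26.12
position: [0.4536, -0.0868, 0.2633]
ee_rot: [-3.141, -0.012, 0.005]
force: [-0.1, 0.1, -0.5]
width: 0.746
gripper_force: 0.0
```

Request:
send_rows:
  motion: "0.25 0 0 0.035 0 0 0; 0.25 0 0 0.035 0 0 0; 0.25 0.025 0.045 0 0 0 0.6; 0.25 0.025 0.045 0 0 0 0.6; 0.25 0.025 0.045 0 0 0 0.6"

```text
clock: 26.75
position: [0.5301, 0.0494, 0.3343]
ee_rot: [3.141, 0.061, 0.001]
force: [1.7, 0.1, -0.1]
width: 0.746
gripper_force: 0.0
```

Request:
send_rows:
  motion: "0.25 0.026 0.045 0 0 0 0.6; 0.25 0 0 0 0 0 0; 0.25 0 0 0 0 0 0; 0.25 0 0 0 0 0 0"

```text
clock: 27.25
position: [0.5552, 0.0917, 0.3343]
ee_rot: [3.14, 0.075, -0.0]
force: [-0.5, 0.5, -0.2]
width: 0.749
gripper_force: 0.0
```

```bash
python3 bars.py; python3 look.py placed scene 130 100 330 250;cat > mugs.py <<'E'
from m import *
def mugs():
  for n in('top','scene'):
    im,d=grab(n); W=cloud(n,d); z=W[...,2]; x,y=W[...,0],W[...,1]
    ok=(z>.055)&(z<.1)&(x>.35)&(x<.72)&(y<.02)&(y>-.4)
    P=W[ok]; # rim points
    R=W[ok&(z>.08)][:,:2].astype(np.float32)
    # handle pts: cluster by components
    l=cv2.connectedComponentsWithStats(ok.astype(np.uint8))
    for i in range(1,l[0]):
        if l[2][i,4]>15:
            Q=W[l[1]==i]; R=Q[Q[:,2]>.080]; c,r=cv2.minEnclosingCircle(R[:,:2].astype(np.float32))
            H=Q[(np.hypot(*(Q[:,:2]-c).T)>.042)&(Q[:,2]<.08)]
            print(n,l[2][i],np.round(c,4),round(r,4),'n',len(R),'handle',len(H),H.mean(0).round(3) if len(H) else '',Q[Q[:,0].argmin()].round(3),'zmax',Q[:,2].max().round(3))
mugs()
E
python3 mugs.py
```

```text
B scene 96 [0.5577 0.0935 0.2407] [0.548 0.072 0.23 ] [0.563 0.114 0.248]
B scene 106 [0.6025 0.0965 0.2409] [0.594 0.075 0.23 ] [0.609 0.117 0.249]
B scene 110 [0.6491 0.0969 0.2404] [0.639 0.075 0.23 ] [0.654 0.118 0.247]
[0.55521949 0.09191876 0.33445362] yaw 2.7268647716017536
top [287 161  42  36 261] [ 0.6192 -0.1246] 0.0737 n 111 handle 119 [ 0.595 -0.137  0.07 ] [ 0.54  -0.18   0.056] zmax 0.092
top [284 215  26   4  72] [ 0.4652 -0.0862] 0.0439 n 72 handle 0  [ 0.46  -0.043  0.1  ] zmax 0.1
top [284 222  26   5  74] [ 0.4431 -0.0865] 0.0437 n 74 handle 0  [ 0.433 -0.075  0.081] zmax 0.1
scene [218 173  28  22 330] [ 0.4583 -0.0877] 0.0475 n 199 handle 35 [ 0.461 -0.061  0.066] [ 0.437 -0.1    0.099] zmax 0.1
scene [179 192  40  39 629] [ 0.6178 -0.1264] 0.0749 n 185 handle 308 [ 0.612 -0.127  0.069] [ 0.545 -0.179  0.077] zmax 0.089
```

View pics/placed.png

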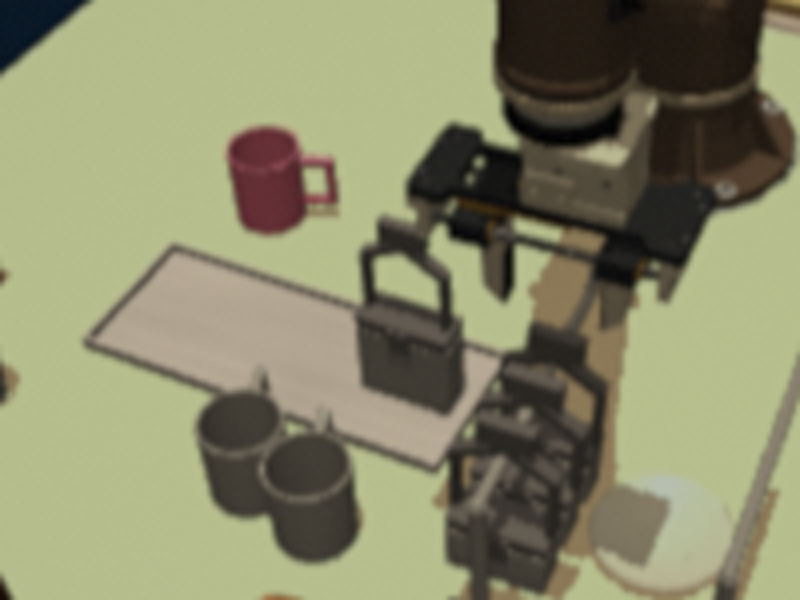

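The tall tiffin stands upright in the tray at (410,350) in this crop. Now the small ones go back to A, into their old places.

Request:
send_rows:
  motion: "0.25 0 0.001 0 0 0 0; 0.25 0 0 -0.024 0 0 0; 0.25 0 0 -0.024 0 0 0; 0.25 0 0 0 0 0 0; 0.8 0 0 0 0 0 0"
  force: 30

```text
clock: 28.12
position: [0.5558, 0.0942, 0.2871]
ee_rot: [-3.14, -0.078, -0.001]
force: [-0.5, 0.2, 0.4]
width: 0.683
gripper_force: 0.0
```

Request:
send_rows:
  motion: "0.8 0 0 0 0 0 0; 0.8 0 0 0 0 0 0; 0.8 0 0 0 0 0 0; 0.8 0 0 0.014 0 0 0; 0.8 0 0 0.014 0 0 0"

```text
clock: 28.75
position: [0.5553, 0.0947, 0.3152]
ee_rot: [-3.14, -0.078, 0.0]
force: [0.4, -1.6, -1.1]
width: 0.479
gripper_force: 30.0
```

Request:
send_rows:
  motion: "0.8 -0.042 -0.0021 0 0 0 0; 0.8 -0.042 -0.0021 0 0 0 0; 0.8 -0.042 -0.0021 0 0 0 0; 0.8 0 0 0 0 0 0"

```text
clock: 29.25
position: [0.4269, 0.0881, 0.3151]
ee_rot: [-3.14, -0.08, 0.0]
force: [2.4, -0.4, -1.7]
width: 0.475
gripper_force: 29.8
```

Request:
send_rows:
  motion: "0.8 -0.003 0.041 0 0 0 0.2; 0.8 -0.003 0.041 0 0 0 0.2; 0.8 -0.003 0.041 0 0 0 0.2; 0.8 -0.003 0.041 0 0 0 0.2; 0.8 0 0 0 0 0 0"

```text
clock: 29.88
position: [0.4171, 0.2559, 0.3149]
ee_rot: [-3.137, -0.108, -0.001]
force: [0.7, -1.1, -2.6]
width: 0.48
gripper_force: 29.9
```

Request:
send_rows:
  motion: "0.8 0 0 0 0 0 0; 0.8 0 0 0 0 0 0; 0.8 0 0 0 0 0 0"

```text
clock: 30.25
position: [0.4177, 0.251, 0.3144]
ee_rot: [3.14, 0.097, 0.0]
force: [0.0, -0.1, -3.0]
width: 0.479
gripper_force: 29.9
```

Request:
send_rows:
  motion: "0.8 0.043 0.0025 0 0 0 0; 0.8 0.043 0.0025 0 0 0 0; 0.8 0.043 0.0025 0 0 0 0; 0.8 0.043 0.0025 0 0 0 0; 0.8 0 0 0 0 0 0"

```text
clock: 30.88
position: [0.5924, 0.2601, 0.3132]
ee_rot: [3.139, 0.093, 0.001]
force: [0.6, 0.3, -1.8]
width: 0.48
gripper_force: 29.9
```

Request:
send_rows:
  motion: "0.8 0 0 0 0 0 0; 0.8 0 0 -0.013 0 0 0; 0.8 0 0 -0.013 0 0 0; 0.8 0 0 0 0 0 0"

```text
clock: 31.38
position: [0.5887, 0.2617, 0.2872]
ee_rot: [3.139, 0.1, -0.002]
force: [0.2, -0.2, -1.6]
width: 0.48
gripper_force: 30.0
```

Request:
send_rows:
  motion: "0.25 0 0 0 0 0 0; 0.25 0 0 0 0 0 0; 0.25 0 0 0 0 0 0; 0.25 0 0 0.022 0 0 0; 0.25 0 0 0.022 0 0 0"

```text
clock: 32.0
position: [0.5894, 0.2618, 0.3327]
ee_rot: [3.14, 0.099, -0.001]
force: [0.3, -0.1, 0.4]
width: 0.751
gripper_force: 0.0
```

Request:
send_rows:
  motion: "0.25 0.0025 -0.041 0 0 0 -0.2; 0.25 0.0025 -0.041 0 0 0 -0.2; 0.25 0.0025 -0.041 0 0 0 -0.2; 0.25 0.0025 -0.041 0 0 0 -0.2; 0.25 0 0 0 0 0 0"

```text
clock: 32.62
position: [0.6, 0.0932, 0.3325]
ee_rot: [3.139, 0.067, 0.001]
force: [-0.1, 0.7, 0.4]
width: 0.748
gripper_force: 0.0
```

Request:
send_rows:
  motion: "0.25 0 0 0 0 0 0; 0.25 0 0 0 0 0 0; 0.25 0 0 0 0 0 0"

```text
clock: 33.0
position: [0.5993, 0.099, 0.3322]
ee_rot: [-3.14, -0.08, 0.0]
force: [-0.0, -0.3, -0.0]
width: 0.75
gripper_force: 0.0
```

```bash
python3 bars.py
```

```text
A top 62 [0.5853 0.2623 0.2423] [0.579 0.241 0.23 ] [0.592 0.284 0.251]
A scene 114 [0.5902 0.2621 0.2406] [0.581 0.24  0.23 ] [0.595 0.284 0.25 ]
B scene 105 [0.6026 0.0966 0.2412] [0.594 0.075 0.23 ] [0.609 0.117 0.249]
B scene 105 [0.6487 0.0969 0.2407] [0.641 0.075 0.231] [0.654 0.117 0.248]
[0.5993433  0.09854778 0.33216565] yaw 2.8898583132588573
```

Request:
send_rows:
  motion: "0.25 0.001 -0.002 0 0 0 0; 0.25 0 0 -0.023 0 0 0; 0.25 0 0 -0.023 0 0 0; 0.25 0 0 0 0 0 0; 0.8 0 0 0 0 0 0"

```text
clock: 33.72
position: [0.6009, 0.0959, 0.2872]
ee_rot: [-3.14, -0.077, -0.002]
force: [0.6, 0.4, 0.6]
width: 0.685
gripper_force: 0.0
```

Request:
send_rows:
  motion: "0.8 0 0 0 0 0 0; 0.8 0 0 0 0 0 0; 0.8 0 0 0 0 0 0; 0.8 0 0 0.014 0 0 0; 0.8 0 0 0.014 0 0 0"

```text
clock: 34.35
position: [0.6003, 0.0961, 0.3151]
ee_rot: [-3.14, -0.078, 0.001]
force: [-0.1, -0.0, -1.3]
width: 0.48
gripper_force: 30.0
```

Request:
send_rows:
  motion: "0.8 -0.043 -0.0022 0 0 0 0; 0.8 -0.043 -0.0022 0 0 0 0; 0.8 -0.043 -0.0022 0 0 0 0; 0.8 -0.043 -0.0022 0 0 0 0; 0.8 0 0 0 0 0 0"

```text
clock: 34.98
position: [0.4257, 0.087, 0.3151]
ee_rot: [3.14, 0.079, -0.001]
force: [1.5, 0.8, -1.8]
width: 0.477
gripper_force: 30.0
```

Request:
send_rows:
  motion: "0.8 -0.003 0.041 0 0 0 0.2; 0.8 -0.003 0.041 0 0 0 0.2; 0.8 -0.003 0.041 0 0 0 0.2; 0.8 -0.003 0.041 0 0 0 0.2; 0.8 0 0 0 0 0 0"

```text
clock: 35.6
position: [0.4162, 0.255, 0.3149]
ee_rot: [-3.137, -0.108, -0.001]
force: [0.5, -1.4, -1.7]
width: 0.478
gripper_force: 30.0
```

Request:
send_rows:
  motion: "0.8 0 0 0 0 0 0; 0.8 0 0 0 0 0 0; 0.8 0 0 0 0 0 0"

```text
clock: 35.98
position: [0.4167, 0.2502, 0.3144]
ee_rot: [3.14, 0.097, 0.0]
force: [-0.7, 0.0, -1.6]
width: 0.475
gripper_force: 30.0
```

Request:
send_rows:
  motion: "0.8 0.0425 0.0028 0 0 0 0; 0.8 0.0425 0.0028 0 0 0 0; 0.8 0.0425 0.0028 0 0 0 0; 0.8 0 0 0 0 0 0; 0.8 0 0 0 0 0 0"

```text
clock: 36.6
position: [0.5435, 0.2591, 0.3139]
ee_rot: [3.14, 0.099, -0.002]
force: [0.4, 0.3, -2.4]
width: 0.476
gripper_force: 29.9
```

Request:
send_rows:
  motion: "0.8 0 0 -0.013 0 0 0; 0.8 0 0 -0.013 0 0 0; 0.8 0 0 0 0 0 0"

```text
clock: 36.98
position: [0.5432, 0.2592, 0.2871]
ee_rot: [3.139, 0.1, -0.002]
force: [-0.6, -0.9, -2.5]
width: 0.473
gripper_force: 30.0
```

Request:
send_rows:
  motion: "0.25 0 0 0 0 0 0; 0.25 0 0 0 0 0 0; 0.25 0 0 0 0 0 0; 0.25 0 0 0.022 0 0 0; 0.25 0 0 0.022 0 0 0"

```text
clock: 37.6
position: [0.5439, 0.2594, 0.3327]
ee_rot: [3.14, 0.099, -0.001]
force: [-0.4, 0.6, 0.1]
width: 0.749
gripper_force: 0.0
```

Request:
send_rows:
  motion: "0.25 0.025 -0.04 0 0 0 -0.2; 0.25 0.025 -0.04 0 0 0 -0.2; 0.25 0.025 -0.04 0 0 0 -0.2; 0.25 0.025 -0.04 0 0 0 -0.2; 0.25 0 0 0 0 0 0"

```text
clock: 38.22
position: [0.6458, 0.0941, 0.3318]
ee_rot: [3.138, 0.066, 0.001]
force: [-1.1, 0.8, 0.3]
width: 0.75
gripper_force: 0.0
```

Request:
send_rows:
  motion: "0.25 0 0 0 0 0 0; 0.25 0 0 0 0 0 0; 0.25 0 0 0 0 0 0"

```text
clock: 38.6
position: [0.6435, 0.1007, 0.3325]
ee_rot: [-3.14, -0.08, -0.0]
force: [-0.1, 0.2, -0.3]
width: 0.75
gripper_force: 0.0
```

```bash
python3 bars.py
```

```text
A top 58 [0.5399 0.2591 0.2431] [0.534 0.24  0.232] [0.547 0.281 0.248]
A top 59 [0.5855 0.2624 0.2431] [0.579 0.241 0.231] [0.591 0.284 0.251]
A scene 109 [0.5452 0.2592 0.2407] [0.536 0.238 0.23 ] [0.551 0.281 0.248]
A scene 114 [0.5904 0.262  0.2407] [0.581 0.24  0.23 ] [0.595 0.284 0.249]
B scene 101 [0.6487 0.0968 0.241 ] [0.639 0.077 0.23 ] [0.655 0.117 0.247]
[0.64367491 0.10016694 0.33240012] yaw 2.892459584631989
```

Request:
send_rows:
  motion: "0.25 0.0025 -0.0035 0 0 0 0; 0.25 0 0 -0.023 0 0 0; 0.25 0 0 -0.023 0 0 0; 0.25 0 0 0 0 0 0; 0.8 0 0 0 0 0 0"

```text
clock: 39.33
position: [0.6469, 0.0959, 0.2872]
ee_rot: [-3.141, -0.077, -0.002]
force: [-0.7, -0.5, 0.5]
width: 0.682
gripper_force: 0.0
```

Request:
send_rows:
  motion: "0.8 0 0 0 0 0 0; 0.8 0 0 0 0 0 0; 0.8 0 0 0 0 0 0; 0.8 0 0 0.014 0 0 0; 0.8 0 0 0.014 0 0 0"

```text
clock: 39.95
position: [0.6463, 0.0962, 0.3151]
ee_rot: [-3.14, -0.078, 0.001]
force: [-0.0, 0.3, -2.3]
width: 0.479
gripper_force: 29.9
```

Request:
send_rows:
  motion: "0.8 -0.0437 -0.0022 0 0 0 0; 0.8 -0.0437 -0.0022 0 0 0 0; 0.8 -0.0437 -0.0022 0 0 0 0; 0.8 -0.0437 -0.0022 0 0 0 0; 0.8 -0.0437 -0.0022 0 0 0 0"

```text
clock: 40.58
position: [0.4267, 0.0851, 0.3151]
ee_rot: [-3.14, -0.078, -0.002]
force: [0.2, 0.6, -1.9]
width: 0.48
gripper_force: 29.9
```

Request:
send_rows:
  motion: "0.8 0 0 0 0 0 0; 0.8 -0.003 0.041 0 0 0 0.2; 0.8 -0.003 0.041 0 0 0 0.2; 0.8 -0.003 0.041 0 0 0 0.2; 0.8 -0.003 0.041 0 0 0 0.2"

```text
clock: 41.2
position: [0.4165, 0.2507, 0.3151]
ee_rot: [-3.139, -0.099, -0.002]
force: [1.2, -0.1, -3.0]
width: 0.474
gripper_force: 30.0
```

Request:
send_rows:
  motion: "0.8 0 0 0 0 0 0; 0.8 0 0 0 0 0 0; 0.8 0 0 0 0 0 0; 0.8 0 0 0 0 0 0"

```text
clock: 41.7
position: [0.4163, 0.2481, 0.3144]
ee_rot: [3.14, 0.097, 0.001]
force: [-0.6, -0.3, -2.6]
width: 0.472
gripper_force: 30.0
```

Request:
send_rows:
  motion: "0.8 0.041 0.0036 0 0 0 0; 0.8 0.041 0.0036 0 0 0 0; 0.8 0 0 0 0 0 0; 0.8 0 0 0 0 0 0"

```text
clock: 42.2
position: [0.4975, 0.2558, 0.3139]
ee_rot: [3.14, 0.099, -0.002]
force: [0.2, 0.5, -2.7]
width: 0.476
gripper_force: 30.0
```

Request:
send_rows:
  motion: "0.8 0 0 -0.013 0 0 0; 0.8 0 0 -0.013 0 0 0; 0.8 0 0 0 0 0 0"

```text
clock: 42.58
position: [0.4972, 0.2559, 0.2872]
ee_rot: [3.139, 0.1, -0.002]
force: [-1.0, 0.0, -2.1]
width: 0.476
gripper_force: 30.0
```

Request:
send_rows:
  motion: "0.25 0 0 0 0 0 0; 0.25 0 0 0 0 0 0; 0.25 0 0 0 0 0 0; 0.25 0 0 0.022 0 0 0; 0.25 0 0 0.022 0 0 0"

```text
clock: 43.2
position: [0.4978, 0.2561, 0.3327]
ee_rot: [3.14, 0.1, -0.001]
force: [0.4, 0.8, -0.5]
width: 0.746
gripper_force: 0.0
```

Request:
send_rows:
  motion: "0.25 -0.03 -0.05 0.01 0 0 0; 0.25 -0.03 -0.05 0 0 0 0; 0.25 -0.03 -0.05 0 0 0 0; 0.25 0 -0.05 0 0 0 0; 0.25 0 0 0 0 0 0"

```text
clock: 43.82
position: [0.4077, 0.0526, 0.3426]
ee_rot: [3.139, 0.09, 0.001]
force: [1.1, 0.0, 0.0]
width: 0.747
gripper_force: 0.0
```

```bash
python3 bars.py; python3 mugs.py
python3 - <<'E'
import cv2
a=cv2.imread('/tmp/scene.png')[150:300,140:340]; b=cv2.imread('/tmp/top.png')[140:220,265:345]
cv2.imwrite('pics/mugs.png',cv2.hconcat([cv2.resize(a,(430,322),interpolation=2),cv2.resize(b,(322,322),interpolation=2)]))
E
```

```text
A top 58 [0.4952 0.2564 0.2431] [0.49  0.235 0.234] [0.501 0.28  0.251]
A top 57 [0.5398 0.2591 0.2434] [0.534 0.239 0.231] [0.547 0.28  0.251]
A top 62 [0.5854 0.2621 0.2425] [0.579 0.241 0.23 ] [0.592 0.285 0.251]
A scene 103 [0.5    0.256  0.2404] [0.489 0.235 0.23 ] [0.505 0.278 0.247]
A scene 111 [0.5451 0.2593 0.2403] [0.536 0.238 0.23 ] [0.55  0.281 0.249]
A scene 114 [0.5901 0.262  0.2405] [0.581 0.24  0.231] [0.597 0.283 0.247]
[0.40806819 0.05621475 0.34255104] yaw 3.562913379566055
top [287 161  42  35 263] [ 0.621 -0.125] 0.0737 n 111 handle 117 [ 0.594 -0.139  0.071] [ 0.543 -0.178  0.073] zmax 0.092
top [284 215  19   4  51] [ 0.4663 -0.074 ] 0.0317 n 51 handle 0  [ 0.46  -0.053  0.099] zmax 0.1
top [304 215   6   4  17] [ 0.4659 -0.1209] 0.0101 n 17 handle 0  [ 0.461 -0.116  0.096] zmax 0.1
top [286 222  24   5  69] [ 0.4414 -0.0897] 0.0401 n 68 handle 0  [ 0.433 -0.076  0.071] zmax 0.1
scene [218 172  28  23 306] [ 0.4578 -0.0872] 0.0469 n 171 handle 34 [ 0.461 -0.059  0.067] [ 0.437 -0.124  0.1  ] zmax 0.1
scene [179 192  40  39 624] [ 0.62   -0.1262] 0.0747 n 191 handle 298 [ 0.61  -0.129  0.068] [ 0.543 -0.181  0.069] zmax 0.089
```

View pics/mugs.png

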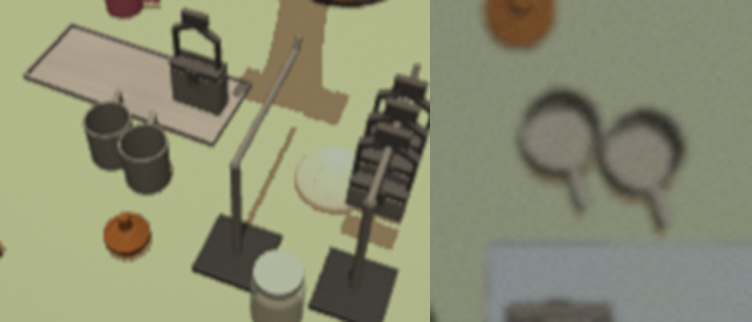

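All three small tiffins hang on A again, the spare hook is empty, and there are only two steel mugs, nearly touching. Next I'll fit their circles and handles.

```bash
cat > mf.py <<'E'
from m import *
from scipy.optimize import least_squares
def mf(seeds,fresh=False,box=(.5,.72,-.3,.02)):
  for n in('top','scene'):
    im,d=grab(n) if fresh else load(n); W=cloud(n,d); z=W[...,2]; x,y=W[...,0],W[...,1]
    b=(x>box[0])&(x<box[1])&(y>box[2])&(y<box[3])
    R=W[b&(z>.081)&(z<.095)][:,:2]; S=np.array(seeds,float)
    for _ in range(6):
        D=np.hypot(*(R[:,None]-S[None]).transpose(2,0,1)); a=D.argmin(1)
        S=np.array([least_squares(lambda c:np.hypot(*(R[(a==i)&(D[:,i]<.045)]-c).T)-.0355,S[i],loss='soft_l1',f_scale=.002).x for i in range(len(S))])
    H=W[b&(z>.058)&(z<.082)][:,:2]; DH=np.hypot(*(H[:,None]-S[None]).transpose(2,0,1)); a=DH.argmin(1); m=DH.min(1)
    for i in range(len(S)):
        h=H[(a==i)&(m>.045)&(m<.075)]; v=S[i]-h.mean(0); print(n,S[i].round(4),len(h),'yaw',np.degrees(np.arctan2(v[1],v[0])).round(1),'hand',h.mean(0).round(4),'far',m[(a==i)].max().round(3))
E
python3 -c "
from mf import *
mf([(.627,-.088),(.61,-.165)])"
```

```text
top [ 0.6247 -0.0875] 20 yaw 17.9 hand [ 0.5706 -0.1049] far 0.069
top [ 0.6075 -0.1609] 21 yaw 17.9 hand [ 0.5532 -0.1785] far 0.069
scene [ 0.6266 -0.0894] 20 yaw 17.1 hand [ 0.5706 -0.1066] far 0.069
scene [ 0.6098 -0.1626] 20 yaw 17.7 hand [ 0.5529 -0.1807] far 0.069
```

Mug 1 is at (0.626, −0.089) and mug 2 at (0.609, −0.162), both at a yaw of about 17.7°. The distances agree with the given sizes. I'll take mug 2 first, by its handle.

Request:
send_rows:
  motion: "0.5 0.0296 -0.047 0 0 0 2.84; 0.5 0.0296 -0.047 0 0 0 2.84; 0.5 0.0296 -0.047 0 0 0 2.84; 0.5 0.0296 -0.047 0 0 0 2.84; 0.5 0.0296 -0.047 0 0 0 2.84"

```text
clock: 44.65
position: [0.5577, -0.1788, 0.3419]
ee_rot: [-3.102, -0.493, -0.0]
force: [0.2, -0.2, 0.6]
width: 0.499
gripper_force: 0.0
```

Request:
send_rows:
  motion: "0.5 0 0 -0.04 0 0 0; 0.5 0 0 -0.05 0 0 0; 0.5 0 0 -0.04 0 0 0; 0.5 0 0 0 0 0 0; 0.5 0 0 0 0 0 0"

```text
clock: 45.28
position: [0.5572, -0.1783, 0.2135]
ee_rot: [3.103, 0.489, 0.002]
force: [0.6, -0.2, -0.3]
width: 0.498
gripper_force: 0.0
```

```bash
python3 -c "
from mf import *
s=arm.observe(); r=s['ee_rot']; print(s['position'],np.degrees(2*np.arctan2(r[1]*np.sign(r[0]),abs(r[0]))))
mf([(.627,-.088),(.61,-.165)],True)"
```

```text
[ 0.55715017 -0.1782735   0.21354405] 17.8929564580938
top [ 0.6249 -0.0876] 0 yaw nan hand [nan nan] far 0.043
top [ 0.6072 -0.1616] 0 yaw nan hand [nan nan] far 0.038
scene [ 0.6267 -0.0897] 18 yaw 16.7 hand [ 0.5712 -0.1062] far 0.069
scene [ 0.6102 -0.1623] 22 yaw 14.6 hand [ 0.554 -0.177] far 0.069mf.py:13: RuntimeWarning: Mean of empty slice.
  h=H[(a==i)&(m>.045)&(m<.075)]; v=S[i]-h.mean(0); print(n,S[i].round(4),len(h),'yaw',np.degrees(np.arctan2(v[1],v[0])).round(1),'hand',h.mean(0).round(4),'far',m[(a==i)].max().round(3))
  ret = um.true_divide(
```

Unmoved, so I'll descend 0.098 and grip.

Request:
send_rows:
  motion: "0.5 -0.001 0 -0.04 0 0 0; 0.5 0 0 -0.04 0 0 0; 0.5 0 0 -0.018 0 0 0; 0.5 0 0 0 0 0 0; 0.5 0 0 0 0 0 0"

```text
clock: 46.0
position: [0.5561, -0.1791, 0.1159]
ee_rot: [3.103, 0.487, 0.004]
force: [1.3, -0.2, 0.7]
width: 0.501
gripper_force: 0.0
```

Request:
send_rows:
  motion: "0.95 0 0 0 0 0 0; 0.95 0 0 0 0 0 0; 0.95 0 0 0 0 0 0; 0.95 0 0 0 0 0 0; 0.95 0 0 0 0 0 0"
  force: 50

```text
clock: 46.62
position: [0.5549, -0.1789, 0.1143]
ee_rot: [3.104, 0.487, -0.0]
force: [0.0, -0.0, 1.6]
width: 0.103
gripper_force: 50.0
```

Request:
send_rows:
  motion: "0.95 0 0 0.01 0 0 0; 0.95 0 0 0.03 0 0 0; 0.95 0 0 0.03 0 0 0; 0.95 0 0 0.02 0 0 0; 0.95 0 0 0 0 0 0"

```text
clock: 47.25
position: [0.5558, -0.1791, 0.2061]
ee_rot: [3.102, 0.487, 0.005]
force: [0.4, 0.3, -1.5]
width: 0.107
gripper_force: 50.0
```

```bash
python3 look.py lift scene 110 100 310 250
```

```text
(no output)
```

View pics/lift.png

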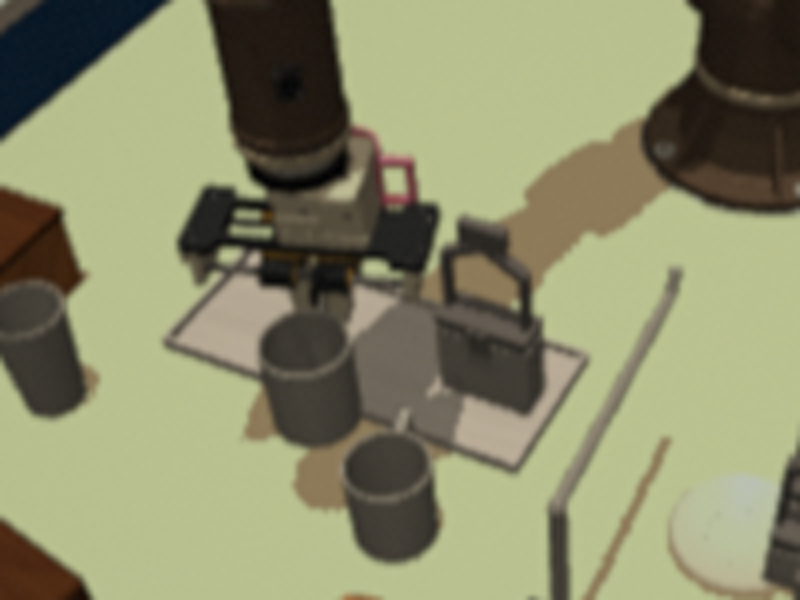

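The mug is held upright, at (310,375) in the crop. I'll carry it to the far end of the tray.

Request:
send_rows:
  motion: "0.95 -0.0276 -0.0346 0 0 0 0; 0.95 -0.0276 -0.0346 0 0 0 0; 0.95 -0.0276 -0.0346 0 0 0 0; 0.95 -0.0276 -0.0346 0 0 0 0; 0.95 -0.0276 -0.0346 0 0 0 0"

```text
clock: 47.92
position: [0.4154, -0.3525, 0.203]
ee_rot: [-3.102, -0.487, 0.002]
force: [1.3, 0.0, -2.3]
width: 0.101
gripper_force: 50.0
```

Request:
send_rows:
  motion: "0.95 0 0 0 0 0 0; 0.95 0 0 -0.03 0 0 0; 0.95 0 0 -0.03 0 0 0; 0.95 0 0 -0.022 0 0 0; 0.95 0 0 0 0 0 0"

```text
clock: 48.55
position: [0.4163, -0.3507, 0.1203]
ee_rot: [-3.101, -0.487, 0.004]
force: [0.9, 0.3, -0.6]
width: 0.105
gripper_force: 50.0
```

Request:
send_rows:
  motion: "0.95 0 0 -0.003 0 0 0; 0.95 0 0 0 0 0 0"

```text
clock: 48.8
position: [0.4172, -0.3517, 0.1196]
ee_rot: [3.103, 0.487, 0.001]
force: [0.4, 0.4, -1.5]
width: 0.103
gripper_force: 50.0
```

```bash
python3 -c "
from mf import *
mf([(.627,-.088),(.47,-.335)],True,(.38,.72,-.4,.02))" 2>/dev/null
```

```text
top [ 0.6247 -0.0876] 22 yaw 17.8 hand [ 0.5705 -0.105 ] far 0.193
top [ 0.4693 -0.3321] 0 yaw nan hand [nan nan] far 0.037
scene [ 0.6266 -0.0893] 20 yaw 17.2 hand [ 0.5704 -0.1067] far 0.192
scene [ 0.4718 -0.3342] 17 yaw 8.9 hand [ 0.418  -0.3427] far 0.072
```

Request:
send_rows:
  motion: "0.95 0 0 -0.002 0 0 0; 0.95 0 0 0 0 0 0"

```text
clock: 49.15
position: [0.4171, -0.3522, 0.1181]
ee_rot: [3.103, 0.486, 0.001]
force: [-2.5, -0.1, 6.1]
width: 0.106
gripper_force: 50.0
```

Request:
send_rows:
  motion: "0.95 0 0 -0.001 0 0 0; 0.95 0 0 0 0 0 0"

```text
clock: 49.4
position: [0.417, -0.3524, 0.1179]
ee_rot: [3.103, 0.486, 0.001]
force: [-5.3, 1.8, 19.1]
width: 0.103
gripper_force: 50.0
```

Request:
send_rows:
  motion: "0.95 0 0 0.001 0 0 0; 0.5 0 0 0 0 0 0; 0.5 0 0 0 0 0 0; 0.5 0 0 0 0 0 0; 0.5 0 0 0 0 0 0"

```text
clock: 50.02
position: [0.4169, -0.3519, 0.1171]
ee_rot: [-3.104, -0.487, 0.0]
force: [-0.8, -0.3, -0.6]
width: 0.477
gripper_force: 0.0
```

Request:
send_rows:
  motion: "0.5 0 0 0.02 0 0 0; 0.5 0 0 0.04 0 0 0; 0.5 0 0 0.05 0 0 0; 0.5 0 0 0.04 0 0 0; 0.5 0 0 0 0 0 0"

```text
clock: 50.65
position: [0.4182, -0.3528, 0.2705]
ee_rot: [3.099, 0.486, 0.007]
force: [0.3, -0.1, -0.3]
width: 0.501
gripper_force: 0.0
```

Request:
send_rows:
  motion: "0.5 0.0312 0.0494 0 0 0 0; 0.5 0.0312 0.0494 0 0 0 0; 0.5 0.0312 0.0494 0 0 0 0; 0.5 0.0312 0.0494 0 0 0 0; 0.5 0.0312 0.0494 0 0 0 0"

```text
clock: 51.28
position: [0.5733, -0.1033, 0.2661]
ee_rot: [-3.103, -0.486, 0.002]
force: [0.8, -0.3, -1.4]
width: 0.498
gripper_force: 0.0
```

Request:
send_rows:
  motion: "0.5 0 0 0 0 0 0; 0.5 0 0 -0.03 0 0 0; 0.5 0 0 -0.03 0 0 0; 0.5 0 0 0 0 0 0; 0.5 0 0 0 0 0 0"

```text
clock: 51.9
position: [0.573, -0.1054, 0.2077]
ee_rot: [3.104, 0.486, 0.0]
force: [-0.1, 0.9, 0.8]
width: 0.501
gripper_force: 0.0
```

```bash
python3 -c "
from mf import *
mf([(.627,-.088),(.47,-.335)],True,(.38,.72,-.4,.02))" 2>/dev/null; python3 look.py m2 scene 110 100 310 250
```

```text
top [ 0.6247 -0.0879] 0 yaw nan hand [nan nan] far 0.193
top [ 0.4693 -0.3325] 25 yaw 17.4 hand [ 0.4145 -0.3497] far 0.069
scene [ 0.627  -0.0895] 20 yaw 16.8 hand [ 0.5708 -0.1064] far 0.191
scene [ 0.4716 -0.3342] 10 yaw 18.1 hand [ 0.4128 -0.3534] far 0.073
```

View pics/m2.png

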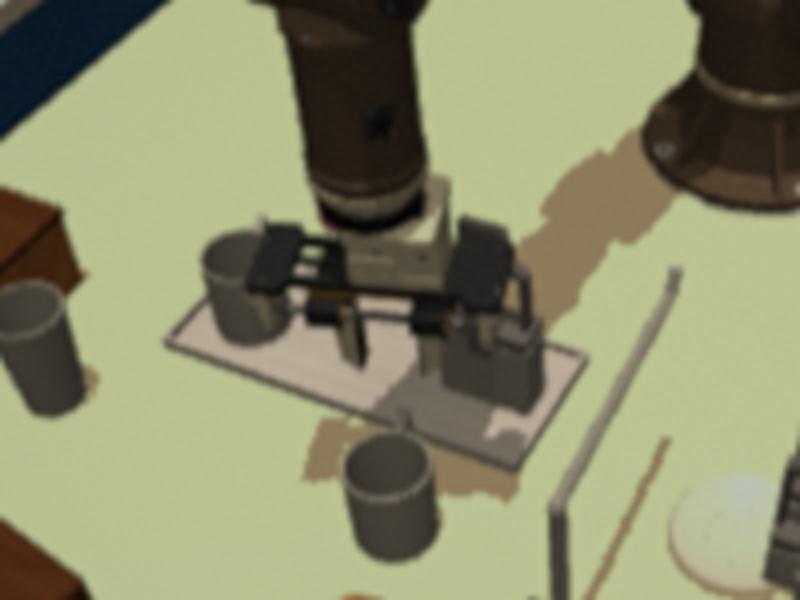

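Mug 2 stands in the tray at (0.470, −0.333). Now mug 1.

Request:
send_rows:
  motion: "0.5 0 0 -0.04 0 0 0; 0.5 0 0 -0.035 0 0 0; 0.5 0 0 -0.017 0 0 0; 0.5 0 0 0 0 0 0; 0.5 0 0 0 0 0 0"

```text
clock: 52.68
position: [0.5739, -0.105, 0.1166]
ee_rot: [3.103, 0.487, 0.003]
force: [0.3, -0.2, -0.8]
width: 0.5
gripper_force: 0.0
```

Request:
send_rows:
  motion: "0.95 0 0 0 0 0 0; 0.95 0 0 0 0 0 0; 0.95 0 0 0 0 0 0; 0.95 0 0 0 0 0 0; 0.95 0 0 0 0 0 0"
  force: 50

```text
clock: 53.3
position: [0.573, -0.1049, 0.1153]
ee_rot: [3.104, 0.487, 0.0]
force: [-0.5, -0.8, 1.2]
width: 0.104
gripper_force: 50.0
```

Request:
send_rows:
  motion: "0.95 0 0 0.01 0 0 0; 0.95 0 0 0.03 0 0 0; 0.95 0 0 0.03 0 0 0; 0.95 0 0 0.02 0 0 0; 0.95 0 0 0 0 0 0"

```text
clock: 53.92
position: [0.5738, -0.105, 0.2071]
ee_rot: [3.103, 0.487, 0.005]
force: [0.7, 0.7, -2.1]
width: 0.098
gripper_force: 50.0
```

Request:
send_rows:
  motion: "0.95 0 -0.02 0 0 0 0; 0.95 0 -0.035 0 0 0 0; 0.95 0 -0.04 0 0 0 0; 0.95 0 -0.035 0 0 0 0; 0.95 0 -0.02 0 0 0 0"

```text
clock: 54.55
position: [0.5715, -0.2585, 0.2039]
ee_rot: [3.104, 0.481, -0.004]
force: [-0.8, 0.3, -1.5]
width: 0.106
gripper_force: 50.0
```

Request:
send_rows:
  motion: "0.95 -0.035 0 0 0 0 0; 0.95 -0.04 0 0 0 0 0; 0.95 -0.04 0 0 0 0 0; 0.95 -0.04 0 0 0 0 0; 0.95 0 0 0 0 0 0"

```text
clock: 55.18
position: [0.4146, -0.2551, 0.2047]
ee_rot: [-3.103, -0.483, 0.005]
force: [0.3, -0.5, -0.5]
width: 0.103
gripper_force: 50.0
```

Request:
send_rows:
  motion: "0.95 0 0 0 0 0 0; 0.95 0 0 0 0 0 0"

```text
clock: 55.42
position: [0.419, -0.2547, 0.2051]
ee_rot: [-3.103, -0.489, -0.001]
force: [0.2, 0.6, -1.2]
width: 0.106
gripper_force: 50.0
```

```bash
python3 look.py m1 scene 110 100 310 250
```

```text
(no output)
```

View pics/m1.png

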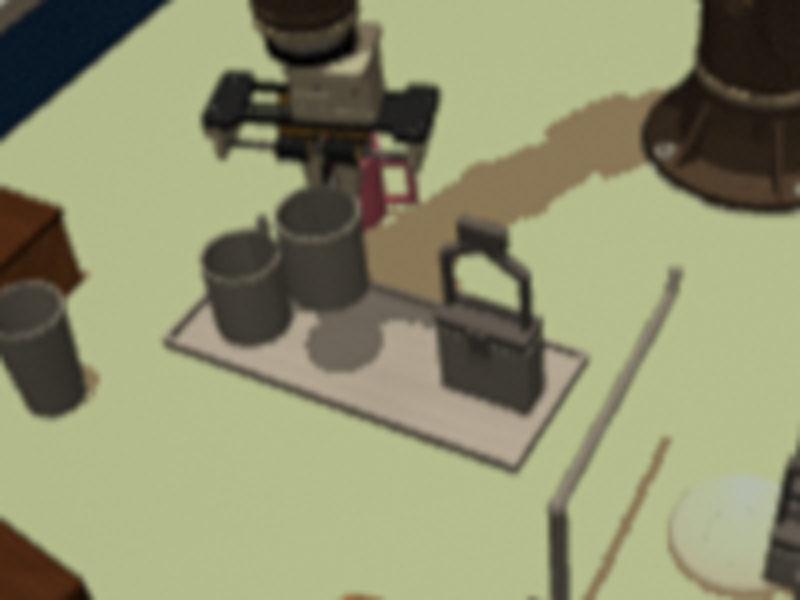

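Mug 1 is held upright over the gap in the tray, between mug 2 at (248,290) and the tall tiffin at (490,350). Lowering it.

Request:
send_rows:
  motion: "0.95 0 0 -0.03 0 0 0; 0.95 0 0 -0.03 0 0 0; 0.95 0 0 -0.022 0 0 0; 0.95 0 0 0 0 0 0; 0.95 0 0 0 0 0 0"

```text
clock: 56.1
position: [0.4186, -0.255, 0.1238]
ee_rot: [3.103, 0.487, 0.001]
force: [0.3, 0.1, -1.0]
width: 0.103
gripper_force: 50.0
```

Request:
send_rows:
  motion: "0.95 0 0 -0.003 0 0 0; 0.95 0 0 0 0 0 0; 0.95 0 0 -0.001 0 0 0; 0.95 0 0 0 0 0 0"

```text
clock: 56.6
position: [0.418, -0.255, 0.1194]
ee_rot: [3.103, 0.487, 0.0]
force: [-0.8, -0.6, -1.0]
width: 0.102
gripper_force: 50.0
```

Request:
send_rows:
  motion: "0.95 0 0 -0.001 0 0 0; 0.95 0 0 0 0 0 0"

```text
clock: 56.85
position: [0.4179, -0.2552, 0.1192]
ee_rot: [3.103, 0.486, 0.0]
force: [-4.2, 0.6, 12.4]
width: 0.108
gripper_force: 50.0
```

Request:
send_rows:
  motion: "0.7 0 0 0 0 0 0; 0.7 0 0 0 0 0 0; 0.7 0 0 0 0 0 0; 0.7 0 0 0.015 0 0 0; 0.7 0 0 0.03 0 0 0"

```text
clock: 57.48
position: [0.4174, -0.2546, 0.1637]
ee_rot: [-3.102, -0.487, 0.003]
force: [0.6, -0.7, 0.2]
width: 0.298
gripper_force: 0.0
```

Request:
send_rows:
  motion: "0.7 0 0 0.05 0 0 0; 0.7 0 0 0.05 0 0 0; 0.7 -0.02 0.03 0.03 0 0 0; 0.7 -0.02 0.04 0.02 0 0 0; 0.7 0 0 0 0 0 0"

```text
clock: 58.1
position: [0.3774, -0.1827, 0.3158]
ee_rot: [3.101, 0.491, 0.005]
force: [-0.8, -0.7, 0.6]
width: 0.298
gripper_force: 0.0
```

Request:
send_rows:
  motion: "0.7 0 0 0 0 0 0; 0.7 0 0 0 0 0 0; 0.7 0 0 0 0 0 0; 0.7 0 0 0 0 0 0"

```text
clock: 58.6
position: [0.3779, -0.1852, 0.3128]
ee_rot: [-3.103, -0.486, 0.001]
force: [0.5, 0.0, 0.5]
width: 0.298
gripper_force: 0.0
```

```bash
python3 bars.py; python3 -c "
from mf import *
mf([(.47,-.237),(.47,-.335)],True,(.38,.72,-.4,-.14))" 2>/dev/null; python3 look.py end scene 0 0 512 384
```

```text
A top 59 [0.4953 0.2567 0.2433] [0.49  0.236 0.235] [0.5   0.279 0.251]
A top 56 [0.54   0.2596 0.2432] [0.534 0.239 0.237] [0.548 0.281 0.249]
A top 61 [0.5853 0.2624 0.2427] [0.579 0.241 0.231] [0.592 0.284 0.248]
A scene 103 [0.4998 0.256  0.2402] [0.488 0.235 0.23 ] [0.505 0.278 0.247]
A scene 107 [0.5449 0.2596 0.2404] [0.536 0.237 0.23 ] [0.551 0.281 0.247]
A scene 114 [0.5903 0.2622 0.2406] [0.581 0.24  0.23 ] [0.596 0.283 0.247]
[ 0.3779486  -0.18503635  0.31298679] yaw 17.815426599218558
top [ 0.4692 -0.2359] 0 yaw nan hand [nan nan] far 0.037
top [ 0.4696 -0.3323] 24 yaw 18.0 hand [ 0.4152 -0.3499] far 0.069
scene [ 0.4716 -0.2382] 12 yaw 16.7 hand [ 0.4126 -0.2559] far 0.071
scene [ 0.4717 -0.335 ] 13 yaw 17.3 hand [ 0.4119 -0.3536] far 0.071
```

View pics/end.png

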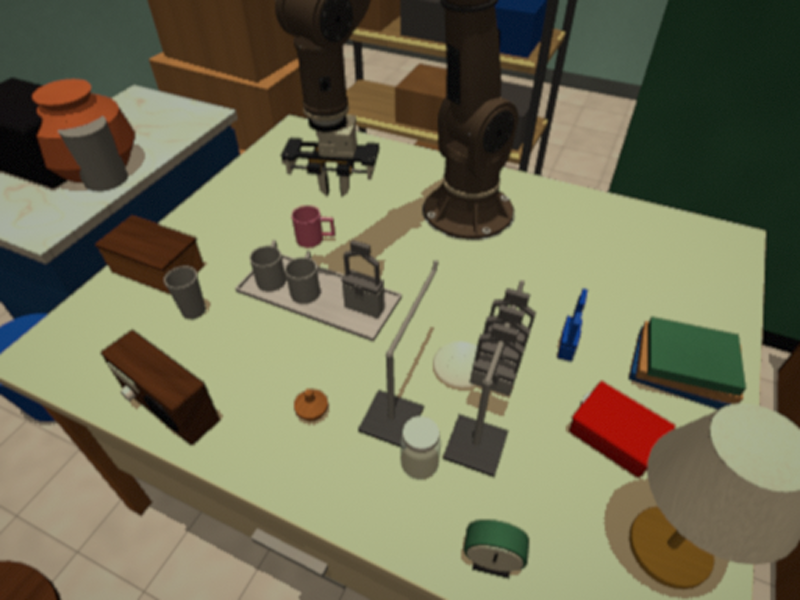

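The final view shows the tall tiffin at (363,280) and both mugs at (267,270) and (303,280) upright in the tray. The three small tiffins hang on hook A, and the bystanders look unmoved.

```bash
python3 -c "
from cell import arm
print(arm.sign_off())"
```

```text
the job is handed in; nothing more can be done
None
```

The job is handed in: the tall tiffin and both steel mugs with handles stand upright in the tray, the three small tiffins hang on the crowded hook again, and the bystanders look unmoved in the last picture.

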